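Refit the load roller and axle pin in a pallet-truck wheel frame

TASK

Refit the wheel of the pallet truck: set the white load roller down between the two side plates of the clamped steel wheel frame, then thread the headed axle pin (the slim one with the tapered nose, not the thick stud bolt) through plate, roller and plate, from whichever side is open, and push it fully home so that its head is against the plate. Last, flick the roller with the fingers and let go, so that it keeps turning by itself, and leave everything in place; do not shift or knock over the pump, spanner, carton or stud bolt.

Things in the scene. Friction and masses are not known exactly. Their poses are not given: they have to be found in the camera images.
- frame: Pallet-truck wheel frame, fixed: two upright steel side plates 10 mm thick on a base plate 185 x 124 x 8 mm. Origin on the bench under the roller axis; z up, y along the axle. Plates: inner faces at y = -32 and +32 mm, outer faces at -42 and +42, from x = -40 to +110, top edge at z = 78. A 28 mm pivot tube crosses at x = 88, z = 45. Toe clamps at x = 118, y = -50 and +50, 34 mm high.
- frame_axis (a point): Point midway between the side plates on the common axis of their two 22.5 mm axle holes (frame x = 0, y = 0, z = 60 mm); one hole in each plate. The pin may enter from either side.
- frame_rest (a point): Where the roller's centre lies when set down between the plates (frame x = 0, y = 0, z = 56 mm): it rests on two tie bars, 14 mm thick, that join the plates at x = -23 and +23 mm, z = 27 mm. It is then 4 mm below the hole axis; the tapered pin lifts it, and it finally hangs on the pin at about z = 57.5 mm, clear of the bars.
- roller: White nylon load roller, 60 mm in diameter and 54 mm wide, about 0.3 to 0.43 kg, on a steel bearing sleeve of 22.5 mm bore and 43 mm outer diameter that stands out 2 mm at each end (58 mm overall). Origin at its centre; y is its axis (either way round is the same), level. At the start it lies in the timber cradle with its centre about 40 mm above the bench.
- roller_hub (a joint): Angle of the roller's bearing sleeve within the roller (rad, about the roller's y axis, unlimited). The bearing runs freely: a flicked roller on its pin slows by only about 1 to 2 rad/s each second.
- cradle: Timber cradle that holds the roller at the start, fixed: a board 100 x 90 x 6 mm with two battens along its y at x = -25 and +25 mm, tops at 18 mm. Origin on the bench under its centre.
- pin: Plain steel axle pin, 0.39 kg: round shank of 20 mm diameter and 134 mm length under the head, the last 16 mm tapering to a 10 mm wide nose; hexagon head 30 mm across the flats, 14 mm thick. Origin on the pin's axis, 48 mm from the underside of the head; x points along the axis towards the nose. At the start it lies level in the rack, axis 34 mm above the bench.
- pin_seat (a point): Centre of the underside of the pin's head, on its axis (pin x = -48 mm). The head reaches 14 mm behind it.
- pin_tip (a point): End of the pin's tapered nose, on its axis (pin x = +86 mm).
- rack: Timber bolt rack, fixed. Origin on the bench. Board from x = -85 to +65 mm, 140 wide in y, 6 thick; two notched battens, tops at 34 mm, from x = -59.5 to -51.5 and from 22 to 34. Two slots 32 mm wide, floors at z = 24, at y = -35 and +35: the pin lies in one, the stud bolt in the other, both along the rack's x, the pin's nose to +x, origins near rack x = -12 mm.
- stud: Dark stud bolt, 27 mm in diameter and 166 mm long with a 41 mm hexagon nut at each end, too thick for the holes. Leave it in the rack. Origin at its middle, x along its axis.
- pump: Grey pump body standing upright, 86 mm in diameter at its flange and 128 mm high, beside one side plate, where it blocks the way of the pin. Origin on the bench under its centre. Leave it alone.
- spanner: Flat steel spanner, 160 mm long, 8 mm high, lying beside the other side plate. Origin on the bench under its centre, x along it. It may be passed over; leave it alone.
- carton: Closed cardboard box, 70 x 110 x 45 mm (x, y, z), between the robot and the frame. Origin on the bench under its centre. Leave it alone.
There are look-alikes about, which are no part of the job. Of the things that look like the pin, the larger one is meant. Leave any brown look-alike of the roller alone.

How it is judged:
On the way, in this order (a step that is already met when the one before it is completed fails the run):
1. the roller lies between the side plates, under the axle holes, let go (distance between frame_axis and roller below 0.0075 m and angle between the y axis of roller and the y axis of frame, either way round below 0.12 rad and contact force between the fingers and roller below 0.1 N and linear speed of roller below 0.03 m/s), for 0.2 s.
2. the pin is through plate, roller and plate, its head against the plate (distance between frame_axis and roller below 0.0075 m and angle between the y axis of roller and the y axis of frame, either way round below 0.12 rad and ((y of pin_seat in the frame of frame between 0.0385 and 0.0455 m and y of pin_tip in the frame of frame below -0.075 m) or (y of pin_seat in the frame of frame between -0.0455 and -0.0385 m and y of pin_tip in the frame of frame above 0.075 m)) and angle between the x axis of pin and the y axis of frame, either way round below 0.08 rad and x of pin_seat in the frame of frame between -0.004 and 0.004 m and z of pin_seat in the frame of frame between 0.054 and 0.064 m and x of pin_tip in the frame of frame between -0.004 and 0.004 m and z of pin_tip in the frame of frame between 0.054 and 0.064 m), for 0.2 s.
3. the roller, flicked, keeps turning with no finger on it (all of step 2 and angular speed of roller above 1 rad/s and contact force between the fingers and roller below 0.1 N), for 0.3 s.
At the end, for the whole second after the job is handed in: Roller centre within 7.5 mm of the midpoint of the hole axis; pin through plate, roller and plate from either side, head underside within 3.5 mm of the plate, along the hole axis within 0.08 rad and 4 mm; both at rest in place (the roller may turn); bystanders not shifted over 20 mm (all of step 2 and linear speed of each of pin, roller below 0.02 m/s); the robot touches nothing.
It fails at once if the pump is shifted by over 20 mm or tipped (distance of pump from where it was at the start of the episode above 0.02 m or angle between pump's own z axis and vertical above 0.25 rad).
It fails at once if the spanner is shifted by over 20 mm (distance of spanner from where it was at the start of the episode above 0.02 m).
It fails at once if the carton is shifted by over 20 mm (distance of carton from where it was at the start of the episode above 0.02 m).
It fails at once if the stud bolt is shifted by over 20 mm (distance of stud from where it was at the start of the episode above 0.02 m).
It also fails if it takes over 70 s, if anything falls off the work surface, if the arm or the gripper's body presses on something with over 40 N, if the wrist force passes 120 N, or if a joint passes its speed limit or range.

ROBOT

A 6-joint arm with a two-finger parallel gripper is mounted at the origin on the work surface. World frame = base frame: x ahead of the robot, y to its left, z up, the work surface at z = 0. Lengths are in m, angles in rad, forces in N, time in s.
With the tool pointing down it reaches from about 0.325 to 1 m from the base axis. Payload 5.1 kg.
Tool frame: the origin (TCP) lies at the very end of the fingers, on their centre line; the grasp point (between the pads) lies 19 mm behind it; z points along the fingers, y is the line along which they close (so a half turn about z gives the same grasp; the last joint's range is limited). The gripper opens to 85 mm and grips with 20 to 120 N. Pads are 22 mm wide; open, the fingers measure 114 mm over their backs; the gripper's body (76 mm by 85 mm) begins 54 mm behind the grasp point. The pads swing forward as they close: fully open they stand 13 mm farther back than shut.
Start: joints at [-1.312, 0.124, 1.65, -0, 1.367, -0.083], TCP at [0.218, -0.612, 0.208] pointing down, gripper open.
Joint ranges: [-2.61, 2.61], [-1.02, 2.33], [0.03, 2.71], [-1.35, 4.49], [0.32, 2.68], [-2.91, 2.91]. Speed limits (rad/s): [2.57, 2.57, 3.14, 3.14, 3.14, 3.14].

INTERFACE

Orientations are given as a unit quaternion [x, y, z, w].
In Python, from bench import read_state, get_image, finish_job gives the robot as it stands.
- The arm moves only by the shell command python3 -m handwheel 'ROWS' [OPENING] [FORCE]. ROWS is text: rows parted by semicolons, each of 6 numbers parted by spaces: the shift along the tool's x, y, z each as a share of 500 mm, from -1 to 1, then the turn, a rotation vector about the tool's x, y, z each as a share of 60 degrees, from -1 to 1. In form: dx dy dz wx wy wz; .... A call has 1 to 12 rows; each row is the pose to reach, as a shift and turn from the pose commanded when the call began, along the tool's axes at that moment; what a row does not reach only later rows make up. A row lasts 1/8 s, in which the tool goes at most 62.5 mm and 10.7 degrees, less where a joint would pass 70% of its speed; a pose out of reach is approached as far as the arm can. A call with a number of a shift or a turn outside -1 to 1 is refused whole. A call with a gripper value outside its range is refused whole. OPENING is the finger opening in mm, from 0 to 85.4, set as the call begins (- or left out, the last holds). The fingers move at their own pace and stop on an object; FORCE is the grip in N (left out, the last holds). Time passes only in rows, so rows that repeat a pose let the fingers close. It gives the time, the measured TCP pose, the force, the opening and the grip force at its end, in the units of the state.
- read_state(): the state, without advancing time (a new reading comes with each control period).
- get_image(name): name is "side" or "top" or "wrist"; returns a dict with "pixels" (400x640x3 uint8, red, green, blue), "fx", "fy", "cx", "cy" (pixels), "rvec" (rotation vector, rad) and "tvec" (3), from world to camera coordinates, as OpenCV has them. Camera axes: x right, y down, z forward; pixel columns grow to the right and rows downward; lengths in m; the calibration is good to about 2 mm. A picture is of the moment at which its call begins. There is no depth.
- finish_job(): hands the job in; it is judged then, once.
The state is a dict: "time": time; "joint_pos": joint angles; "joint_vel": joint speeds; "joint_torque": joint torques, N m; "eef_pos": TCP position; "ee_rot": TCP orientation; "wrist_force": force on the tool from outside, world axes, zero at the start; "wrist_torque": the same for the moment, N m; "finger_gap": finger opening in m; "grip_force": force on a finger pad.
Only numpy, scipy, OpenCV 4.12 (cv2) and the standard library are available. Lean on these libraries where they do the work, as an engineer would, in place of code of your own. Each camera call takes 0.05 s, during which the arm holds its last target. There are 200 camera calls.

## Working session

There is one attempt and no reset: what is moved stays moved. The work goes in short steps, Python scripts to look and compute and a shell command to move; the robot and the scene stay as the last step left them, time stands still between calls to the robot, and variables do not carry over. Pictures are saved under pics/ and viewed, at most 10 in all, crops included, and the job is handed in when it is done.

```bash
mkdir -p pics; ls; cat > h.py <<'E'
import numpy as np, cv2
from scipy.spatial.transform import Rotation as R
from bench import read_state, get_image
def cam(d):
    K=np.array([[d['fx'],0,d['cx']],[0,d['fy'],d['cy']],[0,0,1.]]);return K,cv2.Rodrigues(np.array(d['rvec'],float))[0],np.array(d['tvec'],float)
def ray(d,u,v,z):
    K,Rm,t=cam(d);c=-Rm.T@t;r=Rm.T@np.linalg.inv(K)@np.array([u,v,1.]);return c+r*(z-c[2])/r[2]
def proj(d,P):
    K,Rm,t=cam(d);q=(Rm@np.atleast_2d(P).T).T+t;q=(K@q.T).T;return q[:,:2]/q[:,2:]
def save(n,im): cv2.imwrite('pics/'+n,im[:,:,::-1])
import pickle
def grab(cams,tag):
    o={}
    for c in cams:
        d=get_image(c);o[c]=d;pickle.dump(d,open(f'pics/{tag}_{c}.pkl','wb'))
    return o
def load(tag,c): return pickle.load(open(f'pics/{tag}_{c}.pkl','rb'))
def crop(d,u0,v0,u1,v1,s,n): save(n,cv2.resize(d['pixels'][v0:v1,u0:u1],None,fx=s,fy=s,interpolation=cv2.INTER_CUBIC))
def move(P,yaw=None,Rt=None):
    "print shares from current pose to world TCP P; yaw= tool rotation target matrix Rt"
    s=read_state();Rc=R.from_quat(s['ee_rot']);d=Rc.inv().apply(np.array(P)-s['eef_pos'])/0.5
    w=(Rc.inv()*Rt).as_rotvec()/np.radians(60) if Rt is not None else np.zeros(3)
    print('share',d.round(4),w.round(4))
E
python3 - <<'E'
from h import *
o=grab(['top','side'],'a')
save('top0.png',cv2.resize(o['top']['pixels'],(800,500)));save('side0.png',cv2.resize(o['side']['pixels'],(800,500)))
for c in o: K,Rm,t=cam(o[c]);print(c,K[0,0],-Rm.T@t,Rm[2])
s=read_state();print(s)
E
```

```text
pics
top 486.8845001173575 [0.2045484  0.02080152 1.40884327] [ 0.21419046  0.00194373 -0.97678998]
side 428.4158156324969 [0.19597713 0.82921649 0.83768282] [ 0.26071479 -0.69879067 -0.66612266]
{'time': 0.1, 'joint_pos': array([-1.31161369e+00,  1.24391689e-01,  1.65154806e+00,  1.96293382e-05,
        1.36749083e+00, -8.25939766e-02]), 'joint_vel': array([-3.83426173e-04, -1.82847248e-03, -2.78052707e-03, -2.29472885e-03,
        3.53599487e-04, -2.31519566e-05]), 'joint_torque': array([-1.18397520e-04, -4.24928784e+01, -3.66654325e+01, -9.50377807e-05,
        3.90648507e-03,  2.24908071e-06]), 'eef_pos': array([ 0.21768325, -0.61183222,  0.20650089]), 'ee_rot': array([ 9.85434015e-01,  1.70055748e-01, -7.14606768e-05, -9.16231964e-04]), 'wrist_force': array([0.89172623, 0.4180024 , 0.71940509]), 'wrist_torque': array([-0.02948918,  0.01787075,  0.06913071]), 'grip_force': 0.0, 'finger_gap': 0.08499230806167664}
```

View pics/top0.png

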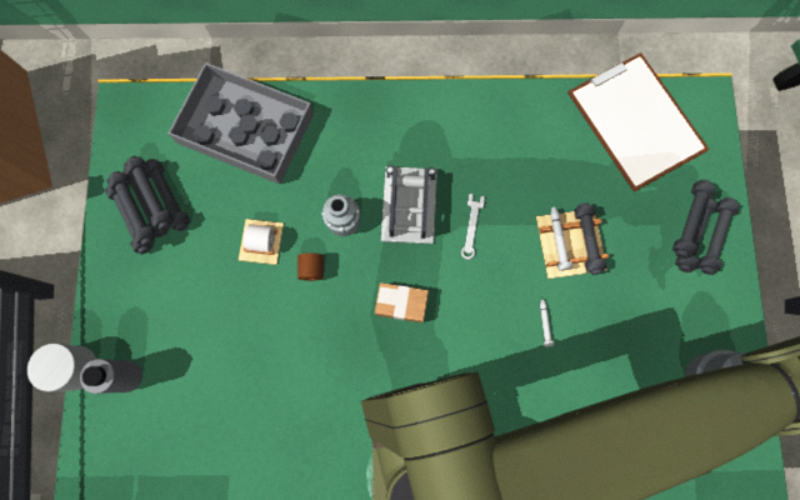

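View pics/side0.png

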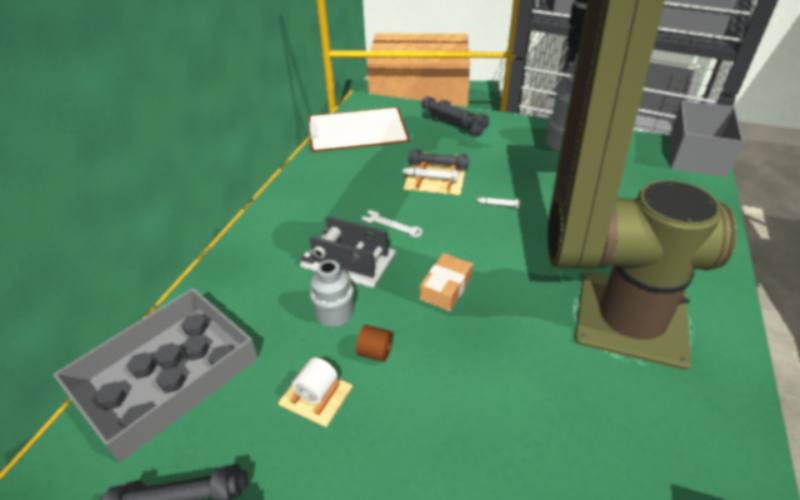

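Could be taken for the pin (800x500 top picture): light bolt in the rack (561,240), small bolt on the bench (546,322), dark stud in the rack (590,238), and dark studs in the heaps at (145,200) and (705,225). By the description it is the larger light one in the rack. For the roller: white in the cradle (259,238), brown (311,266), and I choose the white one. The pump is at (341,213), on the +y side of the frame (409,205). The spanner is on the -y side, so that side is open.

```bash
python3 - <<'E'
from h import *
d=load('a','top');p=d['pixels']
z=lambda u,v,w,h,s:cv2.resize(p[v:v+h,u:u+w],(w*s,h*s),interpolation=cv2.INTER_CUBIC)
m=np.zeros((600,800,3),np.uint8)
m[:300,:300]=z(300,128,60,60,5)      # frame
m[:300,300:600]=z(425,158,60,60,5)   # rack
m[300:600,:300]=z(180,165,60,60,5)     # roller
m[300:600,300:600]=z(245,145,60,60,5)  # pump
m[300:600,600:800]=z(360,150,40,60,5)  # spanner
save('mont.png',m)
E
```

```text
(no output)
```

View pics/mont.png

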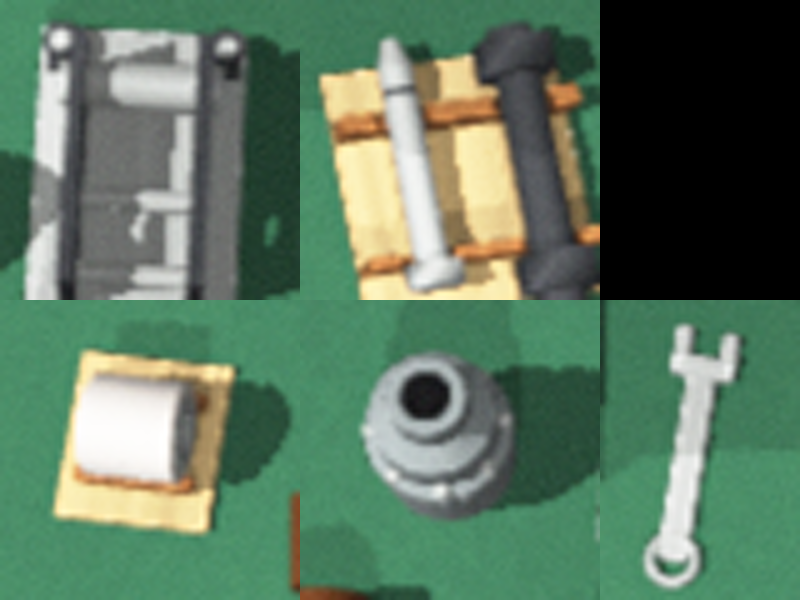

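The top-left panel shows the frame, open to the viewer, with its plates at montage x≈72 and 205. The rack panel confirms the light pin with its tapered nose at (390,40) and its hex head at (435,275); the stud lies to its right. The roller lies in the cradle around (135,427), board corners (82,350), (235,367), (210,532) and (55,517).

```bash
python3 - <<'E'
from h import *
d=load('a','top')
def W(m,off,o0,z): return ray(d,off[0]+(m[0]-o0[0]+.0)/5-.4,off[1]+(m[1]-o0[1])/5-.4,z)
C=[W(m,(180,165),(0,300),.006) for m in [(82,350),(235,367),(210,532),(55,517)]]
print('cradle',np.mean(C,0), 'xdir',np.degrees(np.arctan2(*((C[0]+C[1]-C[2]-C[3])[[1,0]]))), [np.linalg.norm(C[i]-C[i-1]) for i in range(4)])
n=W((390,40),(425,158),(300,0),.034);h=W((435,280),(425,158),(300,0),.034)
print('pin',n,h,np.linalg.norm(n-h),np.degrees(np.arctan2(*(n-h)[[1,0]])))
for z in(.078,):
  print('frame',W((72,100),(300,128),(0,0),z),W((72,280),(300,128),(0,0),z),W((205,100),(300,128),(0,0),z),W((207,280),(300,128),(0,0),z))
print('tube',W((110,82),(300,128),(0,0),.06),W((197,88),(300,128),(0,0),.06))
B=[ray(d,u*.8,v*.8,z) for u,v,z in [(383,241,.008),(436,243,.008)]];print('front base',B)
print('spanner',W((685,340),(360,150),(600,300),.008),W((672,560),(360,150),(600,300),.008))
print('pump',W((427,395),(245,145),(300,300),.128))
print('carton',[ray(d,u*.8,v*.8,.045) for u,v in [(378,282),(428,284),(427,312),(376,316)]])
K,Rm,t=cam(get_image('wrist'));s=read_state();Rt=R.from_quat(s['ee_rot']).as_matrix()
print('wristcam in tool',Rt.T@(-Rm.T@t-s['eef_pos']),'axes',(Rm@Rt).round(3),K[0,0])
print(Rt)
E
```

```text
cradle [0.5335829  0.36729805 0.006     ] xdir -6.304227747527415 [np.float64(0.10215121910756325), np.float64(0.09248893759420315), np.float64(0.10064951176839013), np.float64(0.09209480696678873)]
pin [ 0.60215343 -0.3225101   0.034     ] [ 0.45887343 -0.33963541  0.034     ] 0.1442998043005399 6.815850820595674
frame [0.64665374 0.05323682 0.078     ] [0.54035412 0.05366678 0.078     ] [ 0.64588233 -0.02294722  0.078     ] [ 0.53960773 -0.02240066  0.078     ]
tube [0.66337957 0.03152965 0.06      ] [ 0.65920592 -0.01900536  0.06      ]
front base [array([0.53022475, 0.07795935, 0.008     ]), array([ 0.52416038, -0.04716159,  0.008     ])]
spanner [ 0.6365711 -0.132728   0.008    ] [ 0.50172602 -0.1208256   0.008     ]
pump [0.58536121 0.17267156 0.128     ]
carton [array([0.42631155, 0.08785376, 0.045     ]), array([ 0.42065814, -0.02540908,  0.045     ]), array([ 0.35721791, -0.02211746,  0.045     ]), array([0.34930913, 0.09225303, 0.045     ])]
wristcam in tool [ 0.07811311 -0.00024206 -0.16649905] axes [[-0.002  1.     0.001]
 [-0.952 -0.001 -0.305]
 [-0.305 -0.002  0.952]] 311.8258823506555
[[ 9.42160263e-01  3.35162430e-01 -4.28382631e-04]
 [ 3.35162676e-01 -9.42158891e-01  1.61379149e-03]
 [ 1.37277774e-04 -1.66402809e-03 -9.99998606e-01]]
```

```bash
R="1 -0.84 -0.03 0 0 -1"; python3 -m handwheel '1 -0.84 -0.05 0 0 -1;1 -0.84 -0.05 0 0 -1;1 -0.84 -0.05 0 0 -1;1 -0.84 -0.05 0 0 -1;1 -0.84 -0.05 0 0 -1;1 -0.84 -0.05 0 0 -1;1 -0.84 -0.05 0 0 -1;1 -0.84 -0.05 0 0 -1;1 -0.84 -0.05 0 0 -1;1 -0.84 -0.05 0 0 -1;1 -0.84 -0.05 0 0 -1;1 -0.84 -0.05 0 0 -1' 85
cat >> h.py <<'E'
def down(deg):
    "tool pointing down, tool y at world angle deg"
    a=np.radians(deg);y=np.array([np.cos(a),np.sin(a),0]);z=np.array([0,0,-1.]);return R.from_matrix(np.c_[np.cross(y,z),y,z])
E
python3 -c "
from h import *
move([.575,0,.2],Rt=down(-2.5))"
```

```text
time: 1.65
eef_pos: [0.5485, -0.0474, 0.2322]
ee_rot: [0.767, 0.641, -0.0, -0.0]
wrist_force: [-0.5, -0.3, -0.6]
finger_gap: 0.0853
grip_force: 0.0
share [0.1027 0.0354 0.0644] [-0.0008 -0.     -0.1286]
```

```bash
python3 -m handwheel '0.103 0.035 0.064 0 0 -0.129;0.103 0.035 0.064 0 0 -0.129;0.103 0.035 0.064 0 0 -0.129'
python3 -c "
from h import *
d=grab(['wrist'],'fr')['wrist']
save('w_fr.png',cv2.resize(d['pixels'],(800,500)))
s=read_state();print(s['eef_pos'],s['wrist_force'])
move([.5336,.367,.22],Rt=down(-6.3))"
```

```text
time: 2.02
eef_pos: [0.5742, -0.0026, 0.2004]
ee_rot: [0.724, 0.69, -0.0, -0.0]
wrist_force: [0.1, -0.9, 0.7]
finger_gap: 0.0851
grip_force: 0.0
[ 0.57453002 -0.00287872  0.20122053] [ 1.05143365 -0.25569284  0.83090423]
share [ 0.7349 -0.1176 -0.0381] [0.0006 0.0005 0.0587]
```

View pics/w_fr.png

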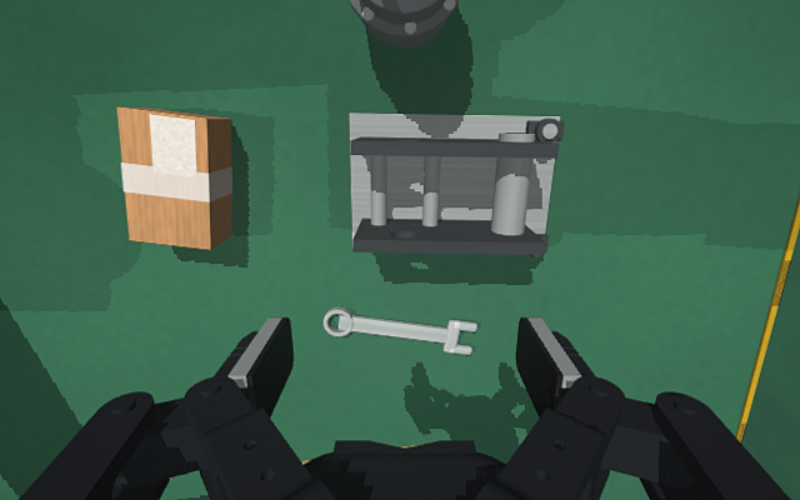

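The wrist picture shows the frame at (350–562, 113–255), the spanner at (330–475, 320–350), the carton on the left and the pump above. I enlarge the frame to measure it.

```bash
python3 -c "
from h import *
crop(load('fr','wrist'),272,85,460,210,4,'c_fr.png')"
```

```text
(no output)
```

View pics/c_fr.png

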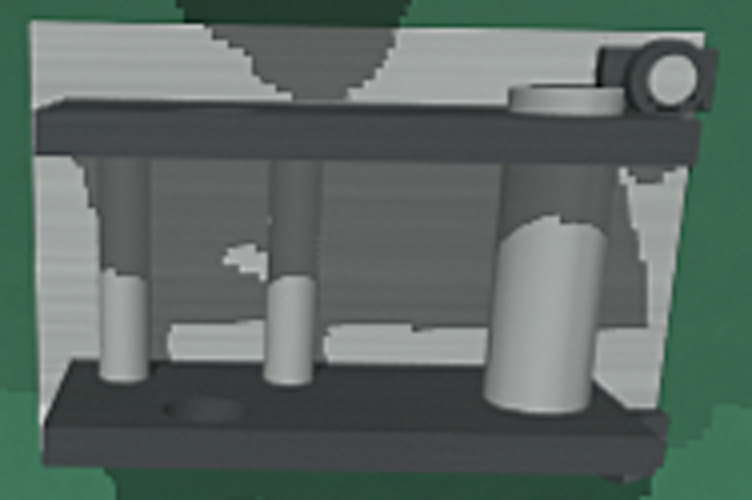

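The crop shows both plates' top faces. The corners of the +y plate are (38,110), (37,155), (697,163) and (701,122). Those of the -y plate are (48,428), (43,465), (662,474) and (665,437), with its hole at (205,410). I fit the frame pose.

```bash
cat > fitf.py <<'E'
from h import *
from scipy.optimize import least_squares
d=load('fr','wrist')
M=np.array([(-40,42,78),(-40,32,78),(110,32,78),(110,42,78),(-40,-32,78),(-40,-42,78),(110,-42,78),(110,-32,78),(0,-32,60)])/1e3
m=np.array([(38,110),(37,155),(697,163),(701,122),(48,428),(43,465),(662,474),(665,437),(205,410)],float)
px=(m-1.5)/4+[272,85]
def P(p):
    c,s=np.cos(p[2]),np.sin(p[2]);return M@np.array([[c,-s,0],[s,c,0],[0,0,1]]).T+[p[0],p[1],p[3] if len(p)>3 else 0]
for p0 in([.573,.0155,0],[.573,.0155,0,0]):
    r=least_squares(lambda p:(proj(d,P(p))-px).ravel(),p0,x_scale=.01);print(r.x.round(5),np.degrees(r.x[2]),(r.fun.reshape(-1,2)).round(1).tolist())
E
python3 fitf.py
python3 -m handwheel '0.735 -0.118 -0.02 0 0 0.06;0.735 -0.118 -0.02 0 0 0.06;0.735 -0.118 -0.02 0 0 0.06;0.735 -0.118 -0.02 0 0 0.06;0.735 -0.118 -0.02 0 0 0.06;0.735 -0.118 -0.02 0 0 0.06;0.735 -0.118 -0.02 0 0 0.06;0.735 -0.118 -0.02 0 0 0.06'
python3 -c "
from h import *
d=grab(['wrist'],'ro')['wrist']
print(proj(d,[[.5336,.367,.07]]))
save('w_ro.png',cv2.resize(d['pixels'][40:340,120:520],(800,600)))
s=read_state();print(s['eef_pos'],s['wrist_force'])"
```

```text
[ 0.57615  0.02012 -0.06319] -3.620451401120055 [[-0.6, 0.2], [-0.0, 0.3], [0.4, 0.6], [0.9, -0.5], [-0.9, -0.2], [0.6, 0.3], [-1.0, 0.0], [-0.4, -0.5], [1.1, -0.3]]
[ 5.7615e-01  2.0110e-02 -6.3180e-02 -6.0000e-05] -3.6201518549609455 [[-0.6, 0.2], [-0.0, 0.3], [0.4, 0.6], [0.9, -0.5], [-0.9, -0.2], [0.6, 0.3], [-1.0, 0.0], [-0.5, -0.5], [1.1, -0.3]]
time: 3.08
eef_pos: [0.5335, 0.3672, 0.2115]
ee_rot: [0.745, 0.667, 0.0, 0.0]
wrist_force: [0.4, 0.2, -0.0]
finger_gap: 0.0847
grip_force: 0.0
[[323.46821829 178.10407361]]
[0.53358323 0.36672364 0.21128173] [ 0.59247892 -0.38793579  0.11124292]
```

View pics/w_ro.png

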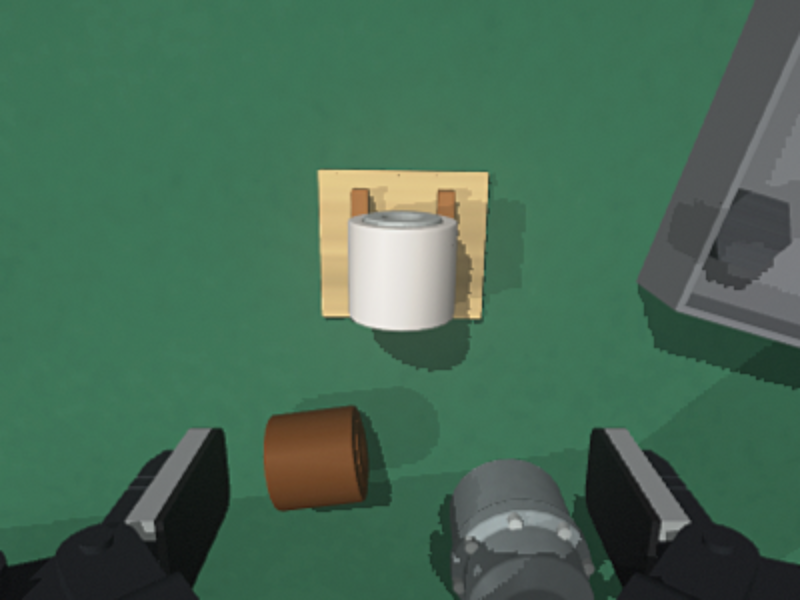

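The picture shows the white roller at about (402,272), in 2x pixels, in the cradle with board corners (318,170), (489,172), (481,317) and (323,317). The brown one is at (316,458) and is left alone.

```bash
python3 - <<'E'
from h import *
from scipy.optimize import least_squares
d=load('ro','wrist')
C=[ray(d,120+(u-.5)/2,40+(v-.5)/2,.006) for u,v in [(318,170),(489,172),(481,317),(323,317)]]
print(np.mean(C,0));print([np.degrees(np.arctan2(*(C[a]-C[b])[[1,0]])) for a,b in((1,0),(2,3))])
print([np.degrees(np.arctan2(*(C[a]-C[b])[[1,0]]))-90 for a,b in((0,3),(1,2))])
th=np.linspace(0,2*np.pi,200)
def f(p,yaw):
    c,s=np.cos(yaw),np.sin(yaw);X=[]
    for y in(-.027,.027): X+= [(.03*np.cos(t),y,.03*np.sin(t)) for t in th]
    X=np.array(X)@np.array([[c,-s,0],[s,c,0],[0,0,1]]).T+[p[0],p[1],.04]
    q=proj(d,X);q=(q-[120,40])*2+.5;return np.array([q[:,0].min()-348.5,q[:,0].max()-456.5,q[:,1].max()-329.5])
for yaw in(-4,-6,-8):
    r=least_squares(f,[.53,.367],args=(np.radians(yaw),),x_scale=.01);print(yaw,r.x,r.fun)
move([.533,.367,.03])
E
```

```text
[0.53118647 0.36973376 0.006     ]
[np.float64(-7.103184328006956), np.float64(-6.4679223172134295)]
[np.float64(-6.937875839639702), np.float64(-7.38080942744719)]
-4 [0.53152114 0.36577532] [-2.27254283  2.37645924  0.12830385]
-6 [0.53104726 0.36579995] [-1.50885639  1.5070009   0.08395496]
-8 [0.53014201 0.36592304] [-1.49346715  1.49445348  0.08318781]
share [ 0.0004 -0.0015  0.3626] [0. 0. 0.]
```

```bash
python3 -m handwheel '-0.002 -0.006 0.12 0 0 0.01;-0.002 -0.006 0.24 0 0 0.01;-0.002 -0.006 0.33 0 0 0.01;-0.002 -0.006 0.379 0 0 0.01;-0.002 -0.006 0.379 0 0 0.01;-0.002 -0.006 0.379 0 0 0.01'
python3 -c "
from h import *
s=read_state();print(s['eef_pos'],s['ee_rot']);move([.5307,.366,.022],Rt=down(-7))"
python3 -m handwheel '0 0 0 0 0 0;0 0 0 0 0 0;0 0 0 0 0 0;0 0 0 0 0 0' 40 60
```

```text
time: 3.88
eef_pos: [0.5313, 0.3671, 0.023]
ee_rot: [0.749, 0.663, 0.001, 0.0]
wrist_force: [0.4, 1.4, -0.5]
finger_gap: 0.085
grip_force: 0.0
[0.53134027 0.36712397 0.02299583] [7.48774685e-01 6.62823293e-01 1.28808445e-03 3.06685451e-04]
share [-0.0024 -0.001   0.002 ] [ 0.0021 -0.0015  0.0005]
time: 4.38
eef_pos: [0.5309, 0.3683, 0.0238]
ee_rot: [0.748, 0.663, 0.001, 0.0]
wrist_force: [-1.0, -2.4, 5.8]
finger_gap: 0.0526
grip_force: 61.2
```

```bash
python3 -c "
from h import *
d=grab(['wrist'],'g1')['wrist']
save('w_g1.png',cv2.resize(d['pixels'][100:400,120:520],(800,600)))"
```

```text
(no output)
```

View pics/w_g1.png

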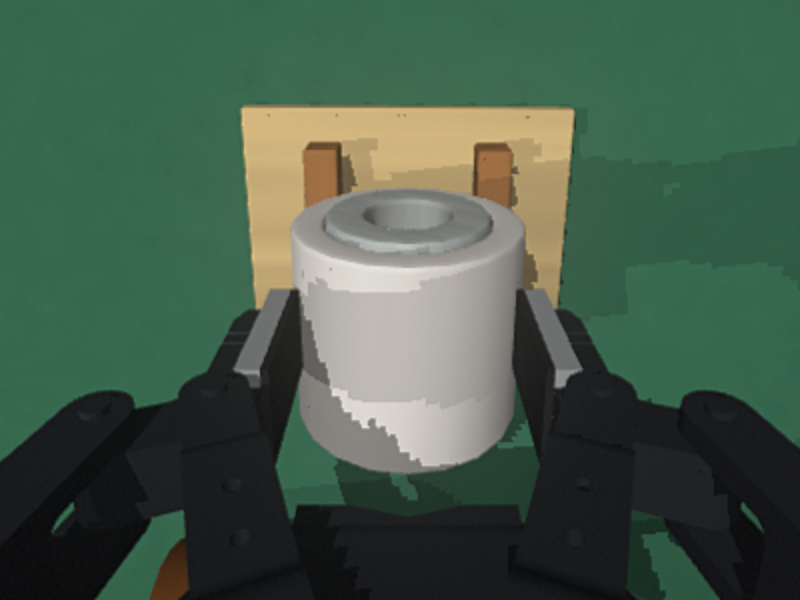

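The pads hold the roller (300–514 px) rather high, and the gap of 52.6 mm is a chord above its centre. I regrip 7 mm lower.

```bash
python3 -m handwheel '0 0 0 0 0 0;0 0 0 0 0 0;0 0 0.014 0 0 0;0 0 0.014 0 0 0' 80
python3 -m handwheel '0 0 0 0 0 0;0 0 0 0 0 0;0 0 0 0 0 0;0 0 0 0 0 0' 40 60
```

```text
time: 4.92
eef_pos: [0.529, 0.3671, 0.0128]
ee_rot: [0.748, 0.663, -0.001, -0.0]
wrist_force: [-0.3, -0.1, 0.1]
finger_gap: 0.08
grip_force: 0.0
time: 5.42
eef_pos: [0.5307, 0.3677, 0.0149]
ee_rot: [0.748, 0.663, 0.001, 0.0]
wrist_force: [2.7, -0.6, 2.6]
finger_gap: 0.057
grip_force: 63.8
```

```bash
python3 -m handwheel '0 0 0 0 0 0;0 0 0 0 0 0;0 0 0.009 0 0 0;0 0 0.009 0 0 0' 80
python3 -m handwheel '0 0 0 0 0 0;0 0 0 0 0 0;0 0 0 0 0 0;0 0 0 0 0 0' 40 60
python3 -m handwheel '0 0 -0.02 0 0 0;0 0 -0.04 0 0 0;0 0 -0.04 0 0 0'
```

```text
time: 5.92
eef_pos: [0.5291, 0.3673, 0.0087]
ee_rot: [0.748, 0.663, -0.001, -0.0]
wrist_force: [-0.2, -0.1, -0.6]
finger_gap: 0.0802
grip_force: 0.0
time: 6.42
eef_pos: [0.5308, 0.3678, 0.0104]
ee_rot: [0.748, 0.663, 0.001, 0.0]
wrist_force: [3.3, -0.7, 2.5]
finger_gap: 0.0584
grip_force: 64.7
time: 6.8
eef_pos: [0.5298, 0.3679, 0.0303]
ee_rot: [0.748, 0.663, 0.0, -0.0]
wrist_force: [-0.1, 0.1, -4.5]
finger_gap: 0.058
grip_force: 64.9
```

```bash
python3 - <<'E'
from h import *
from scipy.optimize import least_squares
d=load('g1','wrist');th=np.linspace(0,2*np.pi,400)
yaw=np.radians(-7);c,s=np.cos(yaw),np.sin(yaw);Rz=np.array([[c,-s,0],[s,c,0],[0,0,1]])
def f(p):
    q=[]
    for y in(-.027,.027):
        X=np.array([(.03*np.cos(t),y,.03*np.sin(t)) for t in th])@Rz.T+[p[0],p[1],.04+p[2]]
        q.append((proj(d,X)-[120,100])*2+.5)
    return np.array([q[1][:,0].min()-291,q[1][:,0].max()-525.5,q[1][:,1].min()-190,q[0][:,1].max()-472.5, q[1][:,1].max()-266])
r=least_squares(f,[.53,.367,0],x_scale=.01);print(r.x,r.fun)
r=least_squares(lambda p:f([p[0],p[1],0]),[.53,.367],x_scale=.01);print(r.x,r.fun)
move([.529,.367,.2])
E
python3 -m handwheel '0 0 -0.125 0 0 0;0 0 -0.25 0 0 0;0 0 -0.34 0 0 0;0 0 -0.34 0 0 0'
python3 -c "
from h import *
move([.5763,.0220,.2],Rt=down(-3.6))"
```

```text
[ 0.53025306  0.36332177 -0.00302696] [ 0.89615211 -0.89576824 -3.04949139  0.01888676  2.12403178]
[0.53043637 0.36493347] [-1.63815917  1.6444744  -5.25467407  3.73138236  1.04529734]
share [-0.0017 -0.0012 -0.3394] [0. 0. 0.]
time: 7.3
eef_pos: [0.532, 0.3691, 0.2054]
ee_rot: [0.748, 0.663, 0.005, 0.001]
wrist_force: [0.1, 0.2, -3.6]
finger_gap: 0.0576
grip_force: 67.9
share [-0.6787  0.1708  0.008 ] [ 0.0076 -0.0056 -0.0544]
```

```bash
python3 -m handwheel '-0.1 0.025 0 0 0 -0.054;-0.22 0.055 0 0 0 -0.054;-0.34 0.085 0 0 0 -0.054;-0.46 0.115 0 0 0 -0.054;-0.58 0.145 0 0 0 -0.054;-0.65 0.165 0 0 0 -0.054;-0.678 0.171 0 0 0 -0.054;-0.678 0.171 0 0 0 -0.054;-0.678 0.171 0.16 0 0 -0.054;-0.678 0.171 0.16 0 0 -0.054;-0.678 0.171 0.16 0 0 -0.054'
python3 -c "
from h import *
d=grab(['wrist'],'pl')['wrist']
save('w_pl.png',cv2.resize(d['pixels'][120:345,170:470],(800,600),interpolation=cv2.INTER_CUBIC))
move([.5763,.0225,.12],Rt=down(-3.6))"
```

```text
time: 8.68
eef_pos: [0.5724, 0.022, 0.1175]
ee_rot: [0.729, 0.685, -0.002, -0.002]
wrist_force: [-0.0, -0.9, -3.6]
finger_gap: 0.0578
grip_force: 67.9
share [ 0.0019  0.0041 -0.0002] [-0.0003 -0.0002  0.0006]
```

View pics/w_pl.png

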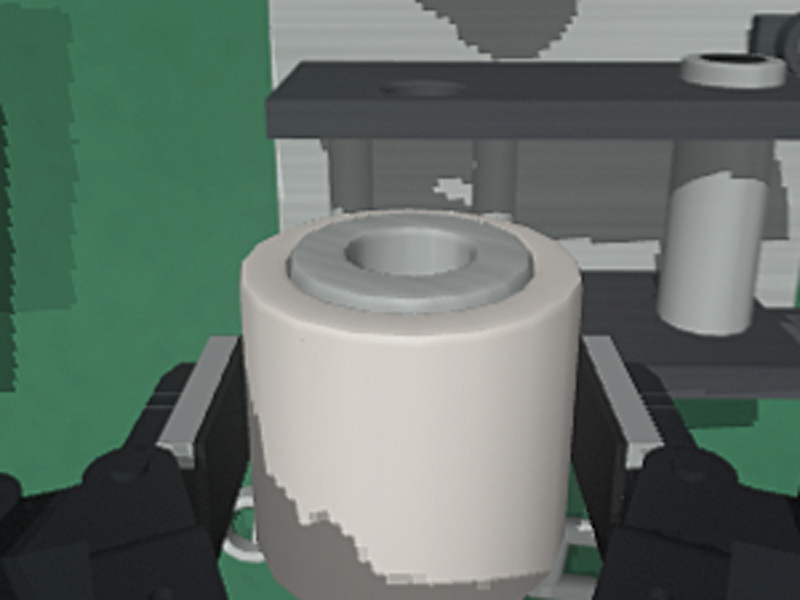

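The picture shows the gripped roller with its bore centred at about (411,254). Behind it is the +y plate with its top face between rows 98 and 137, left end at x=267, and its hole at (425,88).

```bash
python3 - <<'E'
from h import *
d=load('pl','wrist');s=read_state()
W=lambda u,v,z:ray(d,170+(u-.8)*.375,120+(v-.8)*.375,z)
c,sn=np.cos(np.radians(-3.6)),np.sin(np.radians(-3.6));F=lambda x,y:np.array([.5762+c*x-sn*y,.0201+sn*x+c*y])
print('plate inner/outer left',W(267,137,.078)[:2],F(-.04,.032),W(267,98,.078)[:2],F(-.04,.042))
print('mid edges',W(500,137,.078)[:2],W(500,98,.078)[:2])
h=W(425,88,.06)[:2];print('hole',h,F(0,.042))
zc=s['eef_pos'][2]+.03
for z in(zc-.003,zc):
  b=W(411,254,z)[:2];print('roller centre',b-.029*np.array([-sn,c]))
  l=W(242,275,z)[:2];r=W(581,275,z)[:2];print(l,r,np.linalg.norm(l-r))
print(s['eef_pos'])
def resid(P): print(proj(d,P))
E
```

```text
plate inner/outer left [0.53778197 0.05491804] [0.53828823 0.05454848] [0.53893759 0.06484463] [0.53891613 0.06452874]
mid edges [0.59677529 0.05121434] [0.59708138 0.06118145]
hole [0.57858521 0.06178805] [0.5788372  0.06201712]
roller centre [0.57230971 0.01847216]
[0.54381909 0.04528584] [0.60405439 0.04155441] 0.06035076861425889
roller centre [0.57239141 0.01962416]
[0.54456333 0.04648438] [0.60348202 0.04283451] 0.05903163187703166
[0.57419517 0.0216665  0.1199173 ]
```

```bash
python3 -m handwheel '0.002 0.004 0.02 0 0 0;0.002 0.004 0.02 0 0 0;0.002 0.004 0.02 0 0 0'
python3 -c "
from h import *
d=grab(['wrist'],'pl2')['wrist']
s=read_state();print(s['eef_pos']);print(R.from_quat(s['ee_rot']).as_matrix().round(4)[:,1:])
d=grab(['wrist'],'pl2')['wrist'];print(read_state()['eef_pos'])
move([.5763,.0225,.030+.056-.056],Rt=down(-3.6))"
```

```text
time: 9.1
eef_pos: [0.5767, 0.0216, 0.1104]
ee_rot: [0.729, 0.684, 0.0, 0.0]
wrist_force: [0.5, -1.3, -3.5]
finger_gap: 0.0579
grip_force: 67.9
[0.57658993 0.0215942  0.11035116]
[[ 9.98e-01  1.10e-03]
 [-6.35e-02 -1.00e-04]
 [ 1.10e-03 -1.00e+00]]
[0.57652777 0.02157585 0.11026512]
share [ 0.0018 -0.0007  0.1605] [ 0.001  -0.     -0.0007]
```

```bash
python3 -m handwheel '0.0015 -0.0005 0.03 0 0 0;0.0015 -0.0005 0.06 0 0 0;0.0015 -0.0005 0.085 0 0 0;0.0015 -0.0005 0.11 0 0 0;0.0015 -0.0005 0.13 0 0 0;0.0015 -0.0005 0.145 0 0 0;0.0015 -0.0005 0.155 0 0 0;0.0015 -0.0005 0.162 0 0 0;0.0015 -0.0005 0.162 0 0 0'
```

```text
time: 10.32
eef_pos: [0.576, 0.0224, 0.0286]
ee_rot: [0.729, 0.684, -0.0, -0.0]
wrist_force: [0.2, -0.2, -3.6]
finger_gap: 0.0577
grip_force: 67.9
```

```bash
python3 -m handwheel '0 0 0.003 0 0 0;0 0 0.005 0 0 0;0 0 0.005 0 0 0'
```

```text
time: 10.7
eef_pos: [0.5763, 0.0224, 0.027]
ee_rot: [0.729, 0.684, 0.0, 0.0]
wrist_force: [-4.1, 0.4, 2.2]
finger_gap: 0.0576
grip_force: 68.6
```

Contact with the bars. Open the fingers, rise, and look from above.

```bash
python3 -m handwheel '0 0 0 0 0 0;0 0 0 0 0 0;0 0 0 0 0 0;0 0 0 0 0 0;0 0 -0.06 0 0 0;0 0 -0.15 0 0 0;0 0 -0.25 0 0 0;0 0 -0.36 0 0 0;0 0 -0.36 0 0 0' 75
python3 -c "
from h import *
d=grab(['wrist','side'],'in')['wrist']
a=cv2.resize(d['pixels'][95:245,220:420],(800,600),interpolation=cv2.INTER_CUBIC);save('w_in.png',a)
print(read_state()['eef_pos'])
move([.533,-.331,.21],Rt=down(-83))"
```

```text
time: 11.82
eef_pos: [0.5794, 0.0222, 0.2131]
ee_rot: [0.729, 0.684, 0.004, 0.004]
wrist_force: [-0.7, 0.3, 0.4]
finger_gap: 0.0749
grip_force: 0.0
[0.5762813  0.02239385 0.20686654]
share [-0.7109 -0.0415 -0.0064] [ 1.3000e-03 -1.1000e-03  1.3227e+00]
```

View pics/w_in.png

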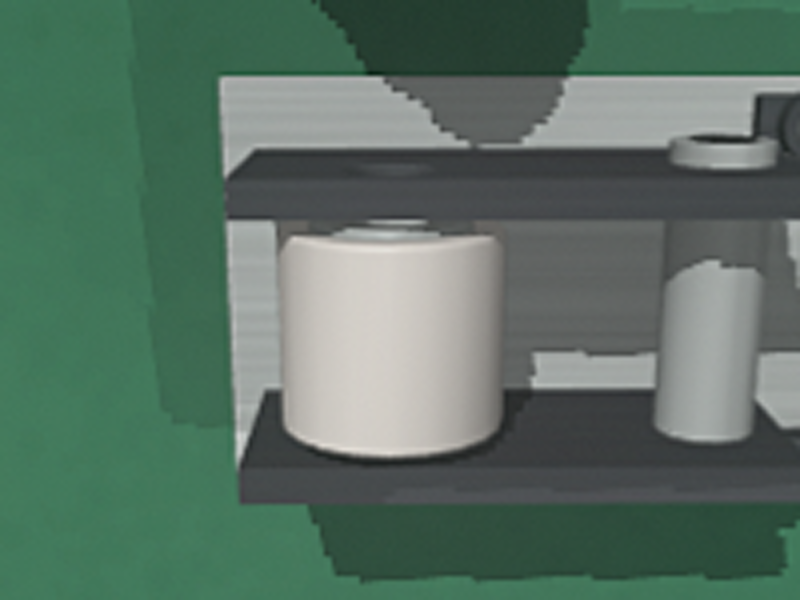

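The roller sits between the plates (280–503 px across, 235–460), and its end faces are clear of both. Next is the pin.

```bash
python3 -m handwheel '-0.711 -0.06 0.02 0 0 1;-0.711 -0.06 0.02 0 0 1;-0.711 -0.06 0.02 0 0 1;-0.711 -0.06 0.02 0 0 1;-0.711 -0.06 0.02 0 0 1;-0.711 -0.06 0.02 0 0 1;-0.711 -0.06 0.02 0 0 1;-0.711 -0.06 0.02 0 0 1' 45
python3 -m handwheel '0 0 0 0 0 0.323;0 0 0 0 0 0.323;0 0 0 0 0 0.323;0 0 0 0 0 0.323'
python3 -c "
from h import *
d=grab(['wrist'],'pin')['wrist']
a=cv2.resize(d['pixels'][95:320,170:470],(800,600),interpolation=cv2.INTER_CUBIC);save('w_pin.png',a)
s=read_state();print(s['eef_pos'],s['joint_pos'])"
```

```text
time: 12.92
eef_pos: [0.5227, -0.3296, 0.194]
ee_rot: [0.974, 0.228, -0.001, -0.002]
wrist_force: [-0.2, 0.3, 0.2]
finger_gap: 0.0449
grip_force: 0.0
time: 13.42
eef_pos: [0.5236, -0.3294, 0.1958]
ee_rot: [0.998, 0.063, -0.0, -0.0]
wrist_force: [-0.2, -0.1, -0.1]
finger_gap: 0.0447
grip_force: 0.0
[ 0.52360965 -0.3296836   0.1959235 ] [-6.48688387e-01  6.36625022e-02  1.73458682e+00  5.90199355e-05
  1.34368186e+00  7.97350062e-01]
```

View pics/w_pin.png

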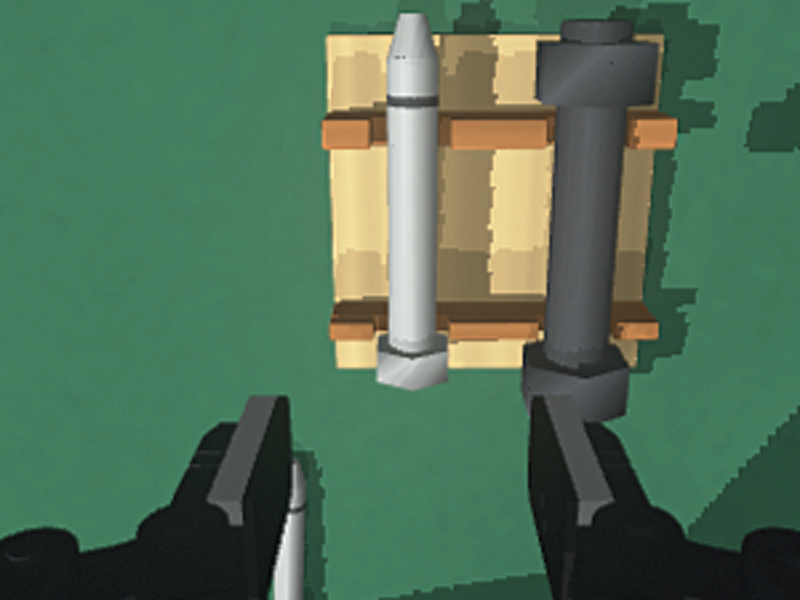

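The pin lies with its nose at (411,13) and its shank centred on x≈413 (388–438). Its head front edge is at about (412,345). The stud is at (590,200).

```bash
python3 - <<'E'
from h import *
d=load('pin','wrist')
W=lambda u,v,z:ray(d,170+(u-.8)*.375,95+(v-.8)*.375,z)[:2]
tip=W(411.5,13,.034);a=W(412.5,110,.036);b=W(413.5,325,.036);hd=W(412,347,.040)
# seam between taper and cylinder at top of shank silhouettes
n=(a-b)/np.linalg.norm(a-b);yaw=np.degrees(np.arctan2(n[1],n[0]));print('tip',tip,'yaw',yaw,'shank',a,b)
t0=W(413,57,.034);print('taper start',t0,np.dot(tip-t0,n))
print('head under',hd,np.dot(tip-hd,n))
org=b+n*np.dot(tip-b,n)-n*.086;print('origin',org)
print('width',np.linalg.norm(W(388,110,.034)-W(438,110,.034)))
move([org[0],org[1],.02],Rt=down(yaw-90))
E
```

```text
tip [ 0.59847159 -0.32012853] yaw 7.422687692165348 shank [ 0.56287882 -0.32497154] [ 0.4741982  -0.33652486]
taper start [ 0.58257627 -0.32269643] 0.016093858225041082
head under [ 0.46586368 -0.33692767] 0.1336669125891194
origin [ 0.51321865 -0.33144127]
width 0.019519212998332362
share [-0.021   0.001   0.3519] [-0.0003  0.0002 -0.0046]
```

```bash
python3 -m handwheel '-0.021 0.001 0.12 0 0 -0.005;-0.021 0.001 0.24 0 0 -0.005;-0.021 0.001 0.32 0 0 -0.005;-0.021 0.001 0.366 0 0 -0.005;-0.021 0.001 0.366 0 0 -0.005;-0.021 0.001 0.366 0 0 -0.005'
python3 -c "
from h import *
move([.5132,-.3314,.013],Rt=down(-82.6))"
```

```text
time: 14.22
eef_pos: [0.514, -0.3328, 0.0145]
ee_rot: [0.998, 0.064, 0.001, 0.001]
wrist_force: [1.6, -0.7, 1.5]
finger_gap: 0.0452
grip_force: 0.0
share [-0.0012 -0.003   0.003 ] [ 0.0014 -0.0014 -0.0013]
```

Close on the pin, 90 N.

```bash
python3 -m handwheel '-0.001 -0.003 0.003 0 0 0;-0.001 -0.003 0.003 0 0 0;-0.001 -0.003 0.003 0 0 0;-0.001 -0.003 0.003 0 0 0;-0.001 -0.003 0.003 0 0 0' 5 90
python3 -c "
from h import *
s=read_state();print(s['eef_pos'],s['wrist_torque'])"
python3 -m handwheel '0 0 -0.02 0 0 0;0 0 -0.04 0 0 0;0 0 -0.04 0 0 0'
python3 -c "
from h import *
s=read_state();print(s['eef_pos'],s['wrist_torque'])"
```

```text
time: 14.85
eef_pos: [0.5134, -0.3316, 0.0136]
ee_rot: [0.998, 0.064, 0.001, 0.001]
wrist_force: [-1.1, 1.4, 5.7]
finger_gap: 0.0129
grip_force: 84.0
[ 0.51338378 -0.33158534  0.01363894] [0.13408261 0.22728754 0.03778235]
time: 15.22
eef_pos: [0.5129, -0.3312, 0.0326]
ee_rot: [0.998, 0.064, 0.001, 0.001]
wrist_force: [0.1, 0.7, -4.2]
finger_gap: 0.0126
grip_force: 82.0
[ 0.51290274 -0.33116695  0.03259099] [-0.04190684 -0.02972191 -0.04185217]
```

```bash
python3 -c "
from h import *
move([.566,-.20,.12],Rt=down(-3.6))"
```

```text
share [ 0.1388 -0.2465 -0.1749] [ 1.8000e-03 -2.0000e-04 -1.3186e+00]
```

```bash
python3 -m handwheel '0 0 -0.1 0 0 0;0 0 -0.175 0 0 0;0.03 -0.06 -0.175 0 0 -0.15;0.06 -0.12 -0.175 0 0 -0.3;0.1 -0.18 -0.175 0 0 -0.45;0.139 -0.246 -0.175 0 0 -0.6;0.139 -0.246 -0.175 0 0 -0.75;0.139 -0.246 -0.175 0 0 -0.9;0.139 -0.246 -0.175 0 0 -1;0.139 -0.246 -0.175 0 0 -1'
python3 -m handwheel '0 0 0 0 0 -0.15;0 0 0 0 0 -0.3;0 0 0 0 0 -0.318;0 0 0 0 0 -0.318;0 0 0 0 0 -0.318'
python3 -c "
from h import *
s=read_state();print(s['wrist_torque'],s['joint_pos'].round(2))
move([.5664,-.1326,.0396],Rt=down(-3.6))"
```

```text
time: 16.48
eef_pos: [0.5653, -0.1997, 0.1184]
ee_rot: [0.833, 0.554, -0.0, -0.0]
wrist_force: [-0.3, -0.6, -4.1]
finger_gap: 0.0125
grip_force: 82.6
time: 17.1
eef_pos: [0.5657, -0.2, 0.119]
ee_rot: [0.73, 0.684, -0.0, -0.0]
wrist_force: [-1.3, 0.1, -4.4]
finger_gap: 0.0126
grip_force: 82.6
[ 0.04020069 -0.07322073  0.00380499] [-0.43  0.09  1.84  0.    1.21 -0.36]
share [ 0.1346 -0.0074  0.1589] [-0.0001 -0.0001 -0.0022]
```

```bash
python3 -m handwheel '0.03 -0.007 0.05 0 0 -0.002;0.06 -0.007 0.1 0 0 -0.002;0.1 -0.007 0.14 0 0 -0.002;0.134 -0.007 0.159 0 0 -0.002;0.134 -0.007 0.159 0 0 -0.002;0.134 -0.007 0.159 0 0 -0.002'
python3 - <<'E'
from h import *
d=grab(['wrist'],'pre')['wrist'];s=read_state();print(s['eef_pos'])
Rt=R.from_quat(s['ee_rot']).as_matrix();p=s['eef_pos']
g=d['pixels'].astype(int).sum(2)
# expected pin points in tool frame
for x in(.02,.04,.06,.08):
    c=proj(d,[p+Rt@[x,0,-.0204]])[0];l=proj(d,[p+Rt@[x,-.01,-.0204],p+Rt@[x,.01,-.0204]])
    v=int(round(c[1]));u=int(round(c[0]));print(x,c.round(1),l[:,0].round(1),v,(g[v,u-20:u+21:1]//3).tolist())
tip=proj(d,[p+Rt@[.086,0,-.0204]])[0];u=int(round(tip[0]));v=int(tip[1]);print('tip',tip,(g[v-14:v+10,u]//3).tolist(),v-14)
E
```

```text
time: 17.85
eef_pos: [0.5675, -0.1332, 0.0408]
ee_rot: [0.728, 0.685, 0.0, 0.001]
wrist_force: [-0.2, 0.2, -3.0]
finger_gap: 0.0127
grip_force: 82.6
[ 0.56760264 -0.13348935  0.04094188]
0.02 [324.  219.4] [304.1 343.8] 219 [150, 162, 176, 183, 186, 190, 193, 196, 192, 172, 203, 205, 203, 202, 203, 203, 202, 202, 203, 199, 195, 192, 186, 184, 179, 175, 172, 168, 162, 157, 152, 147, 141, 135, 130, 124, 118, 109, 97, 97, 124]
0.04 [324.  180.9] [303.3 344.6] 181 [167, 173, 179, 185, 190, 192, 194, 196, 200, 203, 205, 210, 207, 206, 206, 204, 203, 204, 203, 198, 195, 191, 186, 183, 180, 176, 171, 169, 165, 159, 153, 149, 143, 138, 133, 128, 121, 115, 108, 94, 69]
0.06 [323.9 139.2] [302.4 345.5] 139 [172, 178, 183, 187, 190, 192, 196, 197, 202, 208, 213, 213, 212, 209, 207, 206, 205, 205, 202, 198, 195, 191, 186, 182, 179, 176, 172, 168, 164, 159, 154, 150, 145, 139, 135, 129, 123, 118, 111, 101, 92]
0.08 [323.9  93.9] [301.4 346.4] 94 [62, 62, 57, 83, 160, 175, 184, 184, 184, 189, 192, 199, 204, 204, 205, 210, 216, 221, 222, 224, 212, 197, 189, 181, 178, 172, 170, 168, 158, 149, 144, 132, 123, 117, 96, 61, 60, 62, 61, 63, 63]
tip [323.8864517   79.48755068] [116, 119, 119, 119, 119, 117, 120, 120, 108, 78, 62, 58, 41, 191, 201, 194, 193, 195, 193, 193, 193, 193, 190, 211] 65
```

```bash
python3 -m handwheel '0 0 0 0 0 0;0 0 0 0 0 0'
python3 - <<'E'
from h import *
s=read_state();P=s['eef_pos'];a=np.radians(-3.62);f=lambda P:(np.array([[np.cos(a),np.sin(a)],[-np.sin(a),np.cos(a)]])@(P[:2]-[.576,.0201])).round(4)
print(P,f(P),R.from_quat(s['ee_rot']).as_matrix().round(4)[:,1:].tolist())
g=get_image('wrist');s=read_state();print(s['eef_pos'],f(s['eef_pos']))
E
```

```text
time: 18.15
eef_pos: [0.5668, -0.1334, 0.0402]
ee_rot: [0.729, 0.685, 0.0, 0.0]
wrist_force: [-0.0, -0.9, -3.2]
finger_gap: 0.013
grip_force: 82.6
[ 0.56683967 -0.13341984  0.04019116] [ 0.0006 -0.1538] [[0.9981, 0.0009], [-0.0619, -0.0004], [0.0009, -1.0]]
[ 0.5666972  -0.13333887  0.04000289] [ 0.0004 -0.1537]
```

```bash
python3 -m handwheel '0.025 -0.0005 0.0005 0 0 0;0.045 -0.0005 0.0005 0 0 0;0.06 -0.0005 0.0005 0 0 0;0.075 -0.0005 0.0005 0 0 0;0.085 -0.0005 0.0005 0 0 0;0.085 -0.0005 0.0005 0 0 0'
```

```text
time: 18.95
eef_pos: [0.5689, -0.0901, 0.0394]
ee_rot: [0.728, 0.685, -0.0, 0.0]
wrist_force: [0.5, 0.3, -3.4]
finger_gap: 0.0128
grip_force: 82.6
```

```bash
python3 -m handwheel '0.01 0 0 0 0 0;0.02 0 0 0 0 0;0.03 0 0 0 0 0;0.04 0 0 0 0 0;0.04 0 0 0 0 0'
python3 -c "
from h import *
s=read_state();print(s['eef_pos'],s['wrist_torque'])"
```

```text
time: 19.58
eef_pos: [0.57, -0.0698, 0.0392]
ee_rot: [0.728, 0.685, 0.0, -0.0]
wrist_force: [0.1, 1.3, -3.6]
finger_gap: 0.0126
grip_force: 82.6
[ 0.56995279 -0.06980342  0.03919592] [0.19094391 0.02222697 0.05611319]
```

```bash
python3 -m handwheel '0.01 0 0 0 0 0;0.02 0 0 0 0 0;0.03 0 0 0 0 0;0.04 0 0 0 0 0;0.05 0 0 0 0 0;0.06 0 0 0 0 0;0.06 0 0 0 0 0'
python3 -c "
from h import *
s=read_state();print(s['eef_pos'],s['wrist_torque'])"
```

```text
time: 20.45
eef_pos: [0.5718, -0.0397, 0.0392]
ee_rot: [0.728, 0.685, 0.0, -0.0]
wrist_force: [-0.4, 1.0, -5.7]
finger_gap: 0.0127
grip_force: 82.4
[ 0.57184041 -0.03973251  0.03916673] [ 0.10424714 -0.00539474  0.00805871]
```

```bash
python3 -m handwheel '0.009 0 0 0 0 0;0.009 0 0 0 0 0;0.009 0 0 0 0 0'
python3 -m handwheel '0 0 0 0 0 0;0 0 0 0 0 0;0 0 0 0 0 0;-0.02 0 0 0 0 0;-0.05 0 0 0 0 0;-0.06 0 0 0 0 0;-0.06 0 0 0 0 0' 36
python3 - <<'E'
from h import *
d=grab(['wrist'],'re')['wrist'];s=read_state();print(s['eef_pos'])
# yellow-free: find bright low-saturation pixels around pin between fingers
hsv=cv2.cvtColor(d['pixels'],cv2.COLOR_RGB2HSV);m=((hsv[...,1]<40)&(hsv[...,2]>90)).astype(np.uint8)
Rt=R.from_quat(s['ee_rot']).as_matrix();p=s['eef_pos']
for x in(-.01,0,.01,.02,.03,.04,.05):
    c=proj(d,[p+Rt@[x,0,-.02]])[0];v=int(round(c[1]));w=proj(d,[p+Rt@[x,-.01,-.02],p+Rt@[x,.01,-.02]])[:,0]
    u=np.flatnonzero(m[v,280:370])+280;print(x,c.round(1),w.round(1),(u.min(),u.max()) if len(u) else None)
E
```

```text
time: 20.82
eef_pos: [0.5721, -0.0358, 0.0392]
ee_rot: [0.729, 0.685, 0.0, -0.0]
wrist_force: [0.6, 0.8, -7.3]
finger_gap: 0.0126
grip_force: 82.2
time: 21.7
eef_pos: [0.5703, -0.0668, 0.0393]
ee_rot: [0.729, 0.685, 0.0, -0.0]
wrist_force: [-0.5, 0.7, -0.3]
finger_gap: 0.036
grip_force: 0.0
[ 0.5703098  -0.06637712  0.03931078]
-0.01 [323.9 270.1] [305.2 342.6] (np.int64(304), np.int64(340))
0 [323.8 253.3] [304.8 342.9] (np.int64(280), np.int64(369))
0.01 [323.8 235.9] [304.4 343.3] (np.int64(304), np.int64(341))
0.02 [323.8 217.7] [304.  343.6] (np.int64(303), np.int64(341))
0.03 [323.7 198.9] [303.5 344. ] (np.int64(303), np.int64(341))
0.04 [323.7 179.3] [303.1 344.3] None
0.05 [323.7 158.9] [302.6 344.7] None
```

```bash
python3 -m handwheel '0 0 0 0 0 0;0 0 0 0 0 0;0 0 0 0 0 0;0 0 0 0 0 0' 5 90
python3 -m handwheel '0.01 0 0 0 0 0;0.02 0 0 0 0 0;0.03 0 0 0 0 0;0.035 0 0 0 0 0;0.035 0 0 0 0 0'
python3 -c "
from h import *
s=read_state();print(s['eef_pos'],s['wrist_torque'])"
```

```text
time: 22.25
eef_pos: [0.5703, -0.066, 0.0395]
ee_rot: [0.728, 0.685, -0.0, -0.0]
wrist_force: [-1.9, -0.4, 2.6]
finger_gap: 0.0123
grip_force: 81.5
time: 22.88
eef_pos: [0.5715, -0.0497, 0.0395]
ee_rot: [0.728, 0.685, -0.001, 0.001]
wrist_force: [-2.5, -5.4, 2.7]
finger_gap: 0.0123
grip_force: 81.4
[ 0.57145412 -0.04967403  0.03951501] [-0.88198654  0.27933317  0.01553548]
```

```bash
python3 -m handwheel '0.008 0 0 0 0 0;0.014 0 0 0 0 0;0.018 0 0 0 0 0;0.018 0 0 0 0 0'
python3 -c "
from h import *
s=read_state();print(s['eef_pos'],s['wrist_torque'])"
```

```text
time: 23.38
eef_pos: [0.5719, -0.0408, 0.039]
ee_rot: [0.728, 0.685, -0.001, 0.001]
wrist_force: [-0.9, -5.5, -0.6]
finger_gap: 0.012
grip_force: 80.6
[ 0.57186413 -0.04084574  0.03903546] [-0.99177398  0.12472145  0.00272227]
```

```bash
python3 -m handwheel '0.008 0 0 0 0 0;0.008 0 0 0 0 0;0.008 0 0 0 0 0'
python3 -m handwheel '0 0 0 0 0 0;0 0 0 0 0 0;0 0 0 0 0 0;0 0 -0.08 0 0 0;0 0 -0.15 0 0 0;-0.07 0 -0.15 0 0 0;-0.15 0 -0.15 0 0 0;-0.15 0 -0.15 0 0 0' 45
python3 -m handwheel '0 0 0 0 0 0;0 0 0.08 0 0 0;0 0 0.15 0 0 0;0 0 0.15 0 0 0;0 0 0.15 0 0 0' 0
python3 - <<'E'
from h import *
d=grab(['wrist'],'hd')['wrist'];s=read_state();p=s['eef_pos']
a=np.radians(-3.62);f=lambda P:(np.array([[np.cos(a),np.sin(a)],[-np.sin(a),np.cos(a)]])@(P[:2]-[.576,.0201])).round(4)
print(p,f(p))
hsv=cv2.cvtColor(d['pixels'],cv2.COLOR_RGB2HSV);Rt=R.from_quat(s['ee_rot']).as_matrix()
u=int(proj(d,[p+Rt@[.04,0,-.02]])[0][0])
for v in range(100,300,4): print(v,hsv[v,u-25:u+26:25,1:].tolist(),f(ray(d,u,v,.073)),end=';')
E
```

```text
time: 23.75
eef_pos: [0.5721, -0.0366, 0.039]
ee_rot: [0.728, 0.685, -0.001, 0.001]
wrist_force: [-0.5, -5.0, -0.1]
finger_gap: 0.0123
grip_force: 80.6
time: 24.75
eef_pos: [0.5677, -0.1122, 0.1147]
ee_rot: [0.729, 0.684, 0.0, 0.0]
wrist_force: [-0.2, 0.8, -0.1]
finger_gap: 0.0451
grip_force: 0.0
time: 25.38
eef_pos: [0.5686, -0.11, 0.0406]
ee_rot: [0.728, 0.685, 0.0, 0.001]
wrist_force: [-0.4, -0.7, -0.1]
finger_gap: 0.0
grip_force: 0.0
[ 0.56913713 -0.11031206  0.04133679] [ 0.0014 -0.1306]
100 [[11, 115], [7, 172], [10, 102]] [ 0.0007 -0.0531];104 [[9, 117], [7, 172], [8, 102]] [ 0.0007 -0.0546];108 [[8, 124], [7, 173], [8, 99]] [ 0.0007 -0.0562];112 [[8, 125], [9, 173], [8, 127]] [ 0.0007 -0.0578];116 [[70, 87], [9, 173], [105, 80]] [ 0.0007 -0.0594];120 [[73, 84], [7, 173], [94, 81]] [ 0.0007 -0.0611];124 [[81, 85], [7, 173], [93, 82]] [ 0.0007 -0.0627];128 [[78, 85], [7, 172], [94, 81]] [ 0.0007 -0.0643];132 [[85, 84], [7, 173], [98, 81]] [ 0.0007 -0.066 ];136 [[92, 83], [8, 194], [96, 82]] [ 0.0007 -0.0677];140 [[93, 82], [8, 194], [95, 83]] [ 0.0007 -0.0694];144 [[42, 108], [
[... 1417 characters left out ...]
 -0.1184];248 [[8, 200], [28, 45], [8, 195]] [ 0.0008 -0.1205];252 [[20, 50], [17, 45], [10, 161]] [ 0.0008 -0.1226];256 [[27, 48], [23, 45], [27, 47]] [ 0.0008 -0.1248];260 [[27, 47], [12, 43], [22, 46]] [ 0.0008 -0.1269];264 [[27, 47], [17, 44], [22, 46]] [ 0.0008 -0.1291];268 [[33, 46], [19, 41], [27, 48]] [ 0.0008 -0.1313];272 [[28, 46], [12, 42], [22, 46]] [ 0.0008 -0.1335];276 [[17, 44], [19, 41], [27, 47]] [ 0.0008 -0.1358];280 [[23, 45], [15, 50], [33, 46]] [ 0.0008 -0.138 ];284 [[24, 43], [16, 48], [29, 44]] [ 0.0008 -0.1403];288 [[34, 45], [18, 42], [34, 45]] [ 0.0008 -0.1426];292 [[36, 43], [23, 33], [19, 41]] [ 0.0008 -0.1449];296 [[31, 41], [24, 32], [30, 43]] [ 0.0008 -0.1473];
```

```bash
python3 -m handwheel '0.03 -0.002 0 0 0 0;0.055 -0.002 0 0 0 0;0.065 -0.002 0 0 0 0;0.075 -0.002 0 0 0 0;0.085 -0.002 0 0 0 0;0.095 -0.002 0 0 0 0;0.105 -0.002 0 0 0 0;0.11 -0.002 0 0 0 0;0.115 -0.002 0 0 0 0;0.115 -0.002 0 0 0 0'
python3 -c "
from h import *
s=read_state();print(s['eef_pos'],s['wrist_torque'])"
```

```text
time: 26.68
eef_pos: [0.5708, -0.0541, 0.0404]
ee_rot: [0.728, 0.685, -0.0, 0.001]
wrist_force: [-1.1, -4.8, 3.0]
finger_gap: 0.0
grip_force: 2.5
[ 0.57079077 -0.05406348  0.04037138] [-0.78669063  0.17320024 -0.01675523]
```

```bash
python3 -m handwheel '0.004 0 0 0 0 0;0.008 0 0 0 0 0;0.01 0 0 0 0 0;0.01 0 0 0 0 0'
python3 -m handwheel '0.002 0 0 0 0 0;0.003 0 0 0 0 0;0.003 0 0 0 0 0'
```

```text
time: 27.18
eef_pos: [0.5711, -0.0494, 0.0404]
ee_rot: [0.728, 0.685, -0.001, 0.002]
wrist_force: [-1.3, -5.1, 1.8]
finger_gap: -0.0001
grip_force: 3.0
time: 27.55
eef_pos: [0.5711, -0.048, 0.0404]
ee_rot: [0.728, 0.685, -0.001, 0.002]
wrist_force: [-1.3, -6.1, 2.6]
finger_gap: 0.0002
grip_force: 3.2
```

```bash
python3 -m handwheel '0.002 0 0 0 0 0;0.003 0 0 0 0 0;0.003 0 0 0 0 0'
python3 -m handwheel '0.002 0 0 0 0 0;0.003 0 0 0 0 0;0.003 0 0 0 0 0'
```

```text
time: 27.92
eef_pos: [0.5712, -0.0472, 0.0404]
ee_rot: [0.728, 0.685, -0.001, 0.002]
wrist_force: [-1.8, -8.5, 2.4]
finger_gap: -0.0003
grip_force: 4.3
time: 28.3
eef_pos: [0.5712, -0.0471, 0.0405]
ee_rot: [0.728, 0.686, -0.002, 0.003]
wrist_force: [-1.7, -13.0, 1.9]
finger_gap: 0.0003
grip_force: 6.8
```

```bash
python3 -m handwheel '-0.05 0 0 0 0 0;-0.07 0 -0.1 0 0 0;-0.07 0 -0.2 0 0 0;-0.07 0 -0.28 0 0 0;-0.07 0 -0.28 0 0 0;-0.07 0 -0.28 0 0 0'
python3 - <<'E'
from h import *
d=grab(['wrist'],'sd')['wrist'];s=read_state();p=s['eef_pos']
a=np.radians(-3.62);c,sn=np.cos(a),np.sin(a);Rz=np.array([[c,sn],[-sn,c]]);f=lambda P:(Rz@(P[:2]-[.576,.0201])).round(4)
F=lambda x,y,z:np.r_[Rz.T@[x,y]+[.576,.0201],z]
print(p,f(p))
hsv=cv2.cvtColor(d['pixels'],cv2.COLOR_RGB2HSV)
for nm,x,ys in(('head',0,np.arange(-.064,-.036,.001)),('nose',0,np.arange(.04,.1,.002))):
    z=.072 if nm=='head' else .0585
    q=proj(d,[F(x,y,z) for y in ys]);print(nm,[(round(y*1e3),int(hsv[int(round(v)),int(round(u)),2]),int(hsv[int(round(v)),int(round(u)),1])) for y,(u,v) in zip(ys,q) if 0<=v<400])
a=np.degrees(0)
move(F(0,.001,.098),Rt=down(-3.6))
E
```

```text
time: 29.05
eef_pos: [0.5681, -0.078, 0.1786]
ee_rot: [0.728, 0.685, -0.0, -0.0]
wrist_force: [-0.2, 0.2, -0.7]
finger_gap: -0.0002
grip_force: 0.0
[ 0.56758716 -0.07792646  0.17758646] [-0.0022 -0.0984]
head [(-64, 78, 105), (-63, 78, 105), (-62, 77, 103), (-61, 77, 99), (-60, 77, 99), (-59, 78, 101), (-58, 75, 109), (-57, 77, 99), (-56, 107, 41), (-55, 145, 5), (-54, 145, 7), (-53, 144, 9), (-52, 144, 7), (-51, 146, 10), (-50, 145, 9), (-49, 148, 9), (-48, 150, 8), (-47, 150, 7), (-46, 152, 8), (-45, 158, 8), (-44, 162, 6), (-43, 85, 12), (-42, 76, 20), (-41, 75, 17), (-40, 76, 13), (-39, 78, 23), (-38, 77, 20), (-37, 78, 20), (-36, 77, 17)]
nose [(40, 80, 16), (42, 77, 17), (44, 77, 20), (46, 71, 18), (48, 170, 8), (50, 168, 8), (52, 168, 8), (54, 168, 8)]
share [0.1986 0.0053 0.1593] [-0.0027 -0.0006  0.0016]
```

The head spans frame y -56 to about -43 mm, so it is home. Next I go over the roller and feel down to its top.

```bash
python3 -m handwheel '0.1 0.005 0 0 0 0;0.199 0.005 0.03 0 0 0;0.199 0.005 0.1 0 0 0;0.199 0.005 0.15 0 0 0;0.199 0.005 0.16 0 0 0;0.199 0.005 0.16 0 0 0' 
python3 -m handwheel '0 -0.02 0.004 0 0 0;0 -0.04 0.008 0 0 0;0 -0.04 0.012 0 0 0;0 -0.04 0.012 0 0 0'
python3 -c "
from h import *
s=read_state();print(s['eef_pos'],s['wrist_force'])"
```

```text
time: 29.85
eef_pos: [0.5767, 0.0207, 0.0985]
ee_rot: [0.729, 0.685, -0.001, -0.001]
wrist_force: [0.4, 0.1, 1.3]
finger_gap: -0.0001
grip_force: 0.0
time: 30.35
eef_pos: [0.5572, 0.0219, 0.0936]
ee_rot: [0.728, 0.685, 0.0, 0.0]
wrist_force: [-0.3, 0.4, 0.1]
finger_gap: 0.0001
grip_force: 0.0
[0.55719604 0.02192027 0.09358258] [-0.29134346  0.42392149  0.12885572]
```

```bash
python3 -m handwheel '0 0.04 0 0 0 0;0 0.04 0.008 0 0 0;0 0.04 0.008 0 0 0'
python3 -m handwheel '0 0 0.002 0 0 0;0 0 0.002 0 0 0'
python3 -m handwheel '0 0 0.002 0 0 0;0 0 0.002 0 0 0'
python3 -m handwheel '0 0 0.002 0 0 0;0 0 0.002 0 0 0'
```

```text
time: 30.72
eef_pos: [0.5764, 0.0208, 0.0886]
ee_rot: [0.728, 0.685, -0.001, -0.001]
wrist_force: [0.2, -0.4, -0.1]
finger_gap: -0.0001
grip_force: 0.0
time: 30.98
eef_pos: [0.5768, 0.0208, 0.0882]
ee_rot: [0.728, 0.685, -0.0, -0.0]
wrist_force: [-0.8, -0.1, -0.6]
finger_gap: -0.0002
grip_force: 0.0
time: 31.22
eef_pos: [0.5771, 0.0207, 0.0873]
ee_rot: [0.728, 0.685, -0.0, -0.0]
wrist_force: [-1.0, -0.1, 0.1]
finger_gap: -0.0002
grip_force: 0.0
time: 31.48
eef_pos: [0.5771, 0.0207, 0.0862]
ee_rot: [0.728, 0.685, -0.0, -0.0]
wrist_force: [-0.2, 0.8, -0.4]
finger_gap: 0.0
grip_force: 0.0
```

```bash
python3 -m handwheel '0 0 0.002 0 0 0;0 0 0.002 0 0 0'
python3 -m handwheel '0 0 0.002 0 0 0;0 0 0.002 0 0 0'
python3 -m handwheel '0 0 0.002 0 0 0;0 0 0.002 0 0 0'
```

```text
time: 31.72
eef_pos: [0.5771, 0.0207, 0.0852]
ee_rot: [0.728, 0.685, -0.0, -0.0]
wrist_force: [0.9, -0.3, -0.3]
finger_gap: 0.0005
grip_force: 0.0
time: 31.98
eef_pos: [0.5771, 0.0207, 0.0842]
ee_rot: [0.728, 0.685, -0.0, -0.0]
wrist_force: [-0.1, -0.0, -0.9]
finger_gap: -0.0002
grip_force: 0.0
time: 32.22
eef_pos: [0.5771, 0.0207, 0.0832]
ee_rot: [0.728, 0.685, -0.0, -0.0]
wrist_force: [0.3, -0.0, -1.0]
finger_gap: 0.0003
grip_force: 0.0
```

```bash
python3 -m handwheel '0 0 0.003 0 0 0;0 0 0.003 0 0 0'
python3 -m handwheel '0 0 0.002 0 0 0;0 0 0.002 0 0 0'
python3 -m handwheel '0 0 0.002 0 0 0;0 0 0.002 0 0 0'
```

```text
time: 32.48
eef_pos: [0.5771, 0.0207, 0.0817]
ee_rot: [0.728, 0.685, -0.0, -0.0]
wrist_force: [0.2, -0.2, -0.2]
finger_gap: -0.0002
grip_force: 0.0
time: 32.72
eef_pos: [0.5771, 0.0207, 0.0807]
ee_rot: [0.728, 0.685, -0.0, -0.0]
wrist_force: [0.1, -0.4, -0.2]
finger_gap: -0.0001
grip_force: 0.0
time: 32.98
eef_pos: [0.5772, 0.0207, 0.0798]
ee_rot: [0.728, 0.685, -0.0, -0.0]
wrist_force: [-0.1, 0.1, 0.1]
finger_gap: 0.0002
grip_force: 0.0
```

```bash
python3 - <<'E'
from h import *
d=grab(['wrist'],'tp')['wrist'];s=read_state();p=s['eef_pos'];print(p)
Rt=R.from_quat(s['ee_rot']).as_matrix()
hsv=cv2.cvtColor(d['pixels'],cv2.COLOR_RGB2HSV)
u=int(proj(d,[p])[0][0]);print('TCP px',proj(d,[p,p+Rt@[.011,0,0]]))
for uu in(u,u+8): print([(v,int(hsv[v,uu,2])) for v in range(190,290,4)])
E
```

```text
[0.5771718  0.02071236 0.07983058]
TCP px [[323.85469912 237.64240008]
 [323.83127334 220.1727065 ]]
[(190, 170), (194, 226), (198, 221), (202, 221), (206, 222), (210, 221), (214, 221), (218, 220), (222, 221), (226, 220), (230, 220), (234, 221), (238, 220), (242, 49), (246, 54), (250, 53), (254, 52), (258, 50), (262, 50), (266, 47), (270, 46), (274, 45), (278, 41), (282, 52), (286, 50)]
[(190, 169), (194, 227), (198, 217), (202, 217), (206, 217), (210, 217), (214, 217), (218, 217), (222, 217), (226, 216), (230, 216), (234, 216), (238, 215), (242, 134), (246, 137), (250, 137), (254, 135), (258, 135), (262, 134), (266, 135), (270, 135), (274, 134), (278, 132), (282, 172), (286, 40)]
```

```bash
python3 - <<'E'
from h import *
d=load('tp','wrist');s=read_state();p=s['eef_pos'];Rt=R.from_quat(s['ee_rot']).as_matrix()
for z in(0,-.004,-.008,-.012,-.016): print(z,proj(d,[p+Rt@[.011,0,z]]).round(1))
E
python3 -m handwheel '0 0 0.002 0 0 0;0 0 0.002 0 0 0'
python3 -m handwheel '0 0 0.002 0 0 0;0 0 0.002 0 0 0'
```

```text
0 [[323.8 220.2]]
-0.004 [[323.8 222.8]]
-0.008 [[323.9 225.6]]
-0.012 [[323.9 228.6]]
-0.016 [[323.9 231.6]]
time: 33.28
eef_pos: [0.5771, 0.0207, 0.0788]
ee_rot: [0.728, 0.685, -0.0, -0.0]
wrist_force: [0.3, 0.2, 0.0]
finger_gap: 0.0002
grip_force: 0.0
time: 33.52
eef_pos: [0.5771, 0.0207, 0.0777]
ee_rot: [0.728, 0.685, -0.0, -0.0]
wrist_force: [-0.5, -0.2, 0.2]
finger_gap: 0.0001
grip_force: 0.0
```

```bash
python3 -m handwheel '0 0 0.003 0 0 0;0 0 0.003 0 0 0'
python3 -m handwheel '0 0 0.003 0 0 0;0 0 0.003 0 0 0'
python3 -m handwheel '0 0 0.003 0 0 0;0 0 0.003 0 0 0'
```

```text
time: 33.78
eef_pos: [0.5771, 0.0207, 0.0762]
ee_rot: [0.728, 0.685, -0.0, -0.0]
wrist_force: [0.1, -0.5, 0.7]
finger_gap: 0.0001
grip_force: 0.0
time: 34.02
eef_pos: [0.5771, 0.0207, 0.0747]
ee_rot: [0.728, 0.685, -0.0, -0.0]
wrist_force: [0.5, -0.2, 0.1]
finger_gap: 0.0
grip_force: 0.0
time: 34.28
eef_pos: [0.5771, 0.0207, 0.0732]
ee_rot: [0.728, 0.685, -0.0, -0.0]
wrist_force: [0.3, 0.5, 0.5]
finger_gap: 0.0005
grip_force: 0.0
```

```bash
python3 -m handwheel '0 0 0.003 0 0 0;0 0 0.003 0 0 0'
python3 -m handwheel '0 0 0.003 0 0 0;0 0 0.003 0 0 0'
python3 -c "
from h import *
d=grab(['wrist','side'],'tq')['wrist'];s=read_state();p=s['eef_pos'];print(p,s['joint_pos'])
hsv=cv2.cvtColor(d['pixels'],cv2.COLOR_RGB2HSV)
for uu in(316,324,332): print([(v,int(hsv[v,uu,2])) for v in range(180,290,4)])
for v in (236,244,256): print(v,[(u,int(hsv[v,u,2])) for u in range(260,390,5)])
"
```

```text
time: 34.52
eef_pos: [0.5771, 0.0207, 0.0717]
ee_rot: [0.728, 0.685, -0.0, -0.0]
wrist_force: [0.4, 0.0, 0.0]
finger_gap: 0.0004
grip_force: 0.0
time: 34.78
eef_pos: [0.5771, 0.0207, 0.0702]
ee_rot: [0.728, 0.685, -0.0, -0.0]
wrist_force: [0.6, 0.3, -1.0]
finger_gap: 0.0
grip_force: 0.0
[0.57719527 0.02070967 0.07033973] [-5.70763155e-02  9.09591619e-02  1.92858907e+00  8.30897903e-06
  1.12211425e+00  4.32908122e-03]
[(180, 87), (184, 90), (188, 85), (192, 212), (196, 174), (200, 234), (204, 223), (208, 223), (212, 223), (216, 223), (220, 223), (224, 222), (228, 223), (232, 222), (236, 222), (240, 234), (244, 137), (248, 138), (252, 136), (256, 136), (260, 135), (264, 135), (268, 135), (272, 135), (276, 135), (280, 168), (284, 66), (288, 44)]
[(180, 85), (184, 89), (188, 85), (192, 193), (196, 173), (200, 231), (204, 220), (208, 221), (212, 221), (216, 221), (220, 220), (224, 220), (228, 221), (232, 220), (236, 220), (240, 238), (244, 53), (248, 53), (252, 52), (256, 51), (260, 49), (264, 50), (268, 48), (272, 46), (276, 45), (280, 52), (284, 51), (288, 50)]
[(180, 85), (184, 87), (
[... 540 characters left out ...]
 (355, 177), (360, 161), (365, 135), (370, 108), (375, 100), (380, 181), (385, 180)]
244 [(260, 189), (265, 202), (270, 200), (275, 176), (280, 198), (285, 209), (290, 216), (295, 220), (300, 222), (305, 223), (310, 147), (315, 136), (320, 108), (325, 48), (330, 136), (335, 135), (340, 204), (345, 196), (350, 189), (355, 174), (360, 160), (365, 130), (370, 50), (375, 51), (380, 65), (385, 66)]
256 [(260, 147), (265, 214), (270, 68), (275, 174), (280, 197), (285, 209), (290, 215), (295, 50), (300, 55), (305, 56), (310, 139), (315, 137), (320, 81), (325, 48), (330, 136), (335, 136), (340, 52), (345, 54), (350, 47), (355, 173), (360, 155), (365, 125), (370, 48), (375, 67), (380, 67), (385, 65)]
```

```bash
python3 -m handwheel '0 0 0.006 0 0 0;0 0 0.014 0 0 0;0 0 0.014 0 0 0'
python3 -m handwheel '0 0 0.002 0 0 0;0 0 0.002 0 0 0'
python3 -m handwheel '0 0 0.002 0 0 0;0 0 0.002 0 0 0'
python3 -m handwheel '0 0 0.002 0 0 0;0 0 0.002 0 0 0'
```

```text
time: 35.25
eef_pos: [0.5776, 0.0207, 0.0637]
ee_rot: [0.728, 0.685, 0.0, 0.0]
wrist_force: [0.3, -0.5, 2.1]
finger_gap: 0.0
grip_force: 1.6
time: 35.5
eef_pos: [0.5782, 0.0206, 0.0636]
ee_rot: [0.728, 0.685, 0.001, 0.001]
wrist_force: [0.3, -0.4, 5.4]
finger_gap: -0.0001
grip_force: 2.6
time: 35.75
eef_pos: [0.5789, 0.0206, 0.0635]
ee_rot: [0.728, 0.685, 0.001, 0.001]
wrist_force: [0.0, 0.3, 7.8]
finger_gap: -0.0
grip_force: 4.0
time: 36.0
eef_pos: [0.5797, 0.0206, 0.0635]
ee_rot: [0.728, 0.685, 0.002, 0.002]
wrist_force: [-0.3, 0.2, 10.2]
finger_gap: -0.0
grip_force: 5.3
```

```bash
python3 -m handwheel '0 0.03 0 0 0 0;0 0.07 -0.004 0 0 0;0 0.11 -0.06 0 0 0;0 0.13 -0.12 0 0 0;0 0.13 -0.2 0 0 0;0 0.13 -0.25 0 0 0;0 0.13 -0.25 0 0 0'
python3 - <<'E'
from h import *
a=get_image('wrist');s=read_state();b=[get_image('wrist') for _ in range(4)]
for x in b:
    D=np.abs(x['pixels'].astype(int)-a['pixels']).sum(2);print(D.mean(),(D>25).sum(),np.argwhere(D>25).mean(0) if (D>25).any() else '')
print(s['eef_pos'],s['wrist_force'])
pickle.dump([a]+b,open('pics/spin.pkl','wb'))
E
```

```text
time: 36.88
eef_pos: [0.6435, 0.0167, 0.1876]
ee_rot: [0.728, 0.685, 0.001, 0.002]
wrist_force: [-0.4, -0.1, -0.2]
finger_gap: 0.0002
grip_force: 0.0
9.2792578125 15117 [178.57154197 380.90725673]
12.704703125 20511 [170.05675004 364.17244405]
14.36812890625 24409 [173.81789504 357.83628989]
14.98719921875 25670 [174.0315933  356.50186989]
[0.64224304 0.01673537 0.18530484] [ 0.59638794 -0.07009149 -0.55634806]
```

```bash
python3 -m handwheel '0 0 0 0 0 0;0 0 0 0 0 0;0 0 0 0 0 0'
python3 - <<'E'
from h import *
a=np.radians(-3.62);c,sn=np.cos(a),np.sin(a);Rz=np.array([[c,sn],[-sn,c]]);F=lambda x,y,z:np.r_[Rz.T@[x,y]+[.576,.0201],z]
I=[get_image('wrist') for _ in range(5)];d=I[0]
q=proj(d,[F(-.02,.02,.085),F(.02,.02,.085),F(.02,-.02,.085),F(-.02,-.02,.085)]);print(q.round())
u0,v0=q.min(0).astype(int);u1,v1=q.max(0).astype(int)
for x in I[1:]:
    D=np.abs(x['pixels'].astype(int)-d['pixels']).sum(2);print('roller',D[v0:v1,u0:u1].mean(),D[v0:v1,u0:u1].max(),'all',D.mean(),'ref block',D[v0:v1,u0-90:u1-90].mean())
print(read_state()['time'])
cv2.imwrite('pics/r.png',d['pixels'])
E
```

```text
time: 37.5
eef_pos: [0.642, 0.0167, 0.1852]
ee_rot: [0.728, 0.685, -0.0, -0.0]
wrist_force: [0.6, 0.6, -0.7]
finger_gap: -0.0002
grip_force: 0.0
[[225. 168.]
 [271. 168.]
 [273. 211.]
 [229. 211.]]
roller 3.4475557664926435 138 all 2.9305234375 ref block 2.2928334124347414
roller 2.5230185097294733 86 all 3.2270859375 ref block 2.4010441385856667
roller 3.0351210251542478 138 all 3.378984375 ref block 2.411485524442335
roller 3.2828666350261035 100 all 3.48284375 ref block 2.3863312766967253
37.75
```

```bash
python3 - <<'E'
from h import *
I=[get_image('wrist') for _ in range(8)];t=read_state()['time'];print(t)
for x in I:
    g=x['pixels'][165:215,220:280].astype(np.float32).mean(2);r=cv2.medianBlur(g.astype(np.uint8),5).astype(float)-g
    w=np.argwhere(r>12);print(len(w),[(int(a)+165,int(b)+220,int(r[a,b])) for a,b in w][:8])
M=np.array([x['pixels'].astype(float).mean(2) for x in I]);S=M.std(0);print('std roller',S[172:208,232:266].mean(),S[172:208,232:266].max(),'ref plate/bench',S[172:208,140:175].mean(),S[172:208,140:175].max())
E
```

```text
38.15
33 [(168, 220, 13), (169, 220, 13), (171, 220, 14), (172, 220, 20), (173, 220, 21), (174, 220, 16), (176, 220, 18), (177, 220, 17)]
56 [(165, 221, 16), (168, 220, 17), (168, 222, 12), (169, 222, 16), (170, 222, 19), (171, 222, 22), (172, 220, 16), (172, 222, 23)]
55 [(165, 222, 12), (167, 222, 13), (168, 222, 14), (169, 222, 15), (170, 222, 14), (171, 220, 13), (171, 222, 15), (172, 220, 20)]
33 [(165, 221, 20), (168, 220, 13), (169, 220, 14), (171, 220, 16), (172, 220, 21), (173, 220, 17), (174, 220, 15), (176, 220, 16)]
55 [(165, 221, 15), (165, 222, 12), (166, 222, 14), (167, 222, 16), (168, 222, 15), (169, 222, 19), (170, 222, 18), (171, 220, 13)]
46 [(165, 222, 12), (167, 222, 14), (168, 222, 15), (169, 222, 15), (170, 220, 31), (171, 220, 19), (172, 220, 24), (173, 220, 19)]
47 [(165, 221, 15), (166, 221, 12), (170, 220, 24), (170, 222, 14), (171, 220, 16), (171, 222, 20), (172, 220, 24), (172, 222, 15)]
55 [(165, 221, 14), (165, 222, 13), (166, 222, 15), (167, 222, 15), (168, 222, 16), (169, 222, 16), (170, 220, 26), (170, 222, 16)]
std roller 0.5113859870591232 1.1149240133549752 ref plate/bench 0.5402165695645402 12.180072523046267
```

```bash
cat > spin.py <<'E'
from h import *
I=[get_image('wrist') for _ in range(8)];print(read_state()['time'])
S=np.array([x['pixels'].astype(float).mean(2) for x in I]).std(0)
B=lambda v0,v1,u0,u1:(round(S[v0:v1,u0:u1].mean(),2),round(S[v0:v1,u0:u1].max(),1),int((S[v0:v1,u0:u1]>4).sum()))
print('roller box',B(150,235,212,285),'right part of frame',B(150,235,290,380),'left bench',B(150,235,130,200))
w=np.argwhere(S[150:235,212:285]>4)+[150,212];print(w[::max(1,len(w)//15)].tolist())
E
python3 spin.py; python3 -m handwheel '0 0 0 0 0 0;0 0 0 0 0 0;0 0 0 0 0 0;0 0 0 0 0 0;0 0 0 0 0 0;0 0 0 0 0 0;0 0 0 0 0 0;0 0 0 0 0 0;0 0 0 0 0 0;0 0 0 0 0 0;0 0 0 0 0 0;0 0 0 0 0 0' >/dev/null; python3 -m handwheel '0 0 0 0 0 0;0 0 0 0 0 0;0 0 0 0 0 0;0 0 0 0 0 0;0 0 0 0 0 0;0 0 0 0 0 0;0 0 0 0 0 0;0 0 0 0 0 0;0 0 0 0 0 0;0 0 0 0 0 0;0 0 0 0 0 0;0 0 0 0 0 0' >/dev/null; python3 spin.py
```

```text
38.55
roller box (np.float64(0.82), np.float64(27.9), 129) right part of frame (np.float64(0.52), np.float64(8.3), 5) left bench (np.float64(0.54), np.float64(11.0), 2)
[[153, 220], [157, 221], [158, 221], [162, 221], [169, 222], [177, 222], [184, 223], [191, 224], [199, 224], [207, 225], [209, 227], [212, 273], [214, 236], [215, 239], [215, 250], [216, 244], [219, 263]]
41.95
roller box (np.float64(0.47), np.float64(11.4), 2) right part of frame (np.float64(0.51), np.float64(1.2), 0) left bench (np.float64(0.53), np.float64(1.3), 0)
[[162, 218], [162, 219]]
```

The roller's edge flickered at 38.5 s (129 px) and is still by 42 s, so it kept turning for well over a second after release. One last check of the pin head, then hand in.

```bash
python3 - <<'E'
from h import *
d=get_image('wrist');a=np.radians(-3.62);c,sn=np.cos(a),np.sin(a);Rz=np.array([[c,sn],[-sn,c]]);F=lambda x,y,z:np.r_[Rz.T@[x,y]+[.576,.0201],z]
hsv=cv2.cvtColor(d['pixels'],cv2.COLOR_RGB2HSV)
for x in(-.004,0,.004):
  for z,ys in((.073,np.arange(-.064,-.036,.002)),(.066,np.arange(.04,.1,.004))):
    print(x,[(round(y*1e3),int(hsv[int(v),int(u),2])) for y in ys for u,v in proj(d,[F(x,y,z)]).round() if 0<=v<400])
s=read_state();print(s['time'],s['eef_pos'])
E
```

```text
-0.004 [(-64, 126), (-62, 122), (-60, 125), (-58, 117), (-56, 178), (-54, 175), (-52, 177), (-50, 192), (-48, 165), (-46, 169), (-44, 74), (-42, 77), (-40, 81), (-38, 79), (-36, 80)]
-0.004 [(40, 68), (44, 181), (48, 181), (52, 183), (56, 182), (60, 75), (64, 184), (68, 181), (72, 181), (76, 183), (80, 187), (84, 185), (88, 176), (92, 74), (96, 59)]
0 [(-64, 127), (-62, 75), (-60, 81), (-58, 84), (-56, 171), (-54, 153), (-52, 158), (-50, 174), (-48, 160), (-46, 163), (-44, 109), (-42, 77), (-40, 79), (-38, 79), (-36, 80)]
0 [(40, 70), (44, 171), (48, 174), (52, 171), (56, 173), (60, 75), (64, 173), (68, 171), (72, 175), (76, 175), (80, 190), (84, 193), (88, 205), (92, 67), (96, 60)]
0.004 [(-64, 118), (-62, 77), (-60, 82), (-58, 79), (-56, 116), (-54, 154), (-52, 160), (-50, 168), (-48, 169), (-46, 159), (-44, 77), (-42, 80), (-40, 80), (-38, 80), (-36, 80)]
0.004 [(40, 75), (44, 149), (48, 147), (52, 143), (56, 149), (60, 66), (64, 146), (68, 148), (72, 146), (76, 147), (80, 152), (84, 149), (88, 89), (92, 65), (96, 62)]
42.0 [0.6420707  0.01674752 0.18537006]
```

```bash
python3 -c "
from bench import finish_job
print(finish_job())"
```

```text
the job is handed in; nothing more can be done
None
```

The job is handed in, but no verdict came back: the roller is on its pin between the plates, the pin is home from the spanner side with its head against the plate, and the flicked roller kept turning by itself for over 1.5 s; I did not re-check the bystanders' positions at the end.

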